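# Get the wheel bearing out from behind the containers and fit it on the stub axle

## Task

The wheel bearing at the back of the drip tray is hemmed in by a spray can, a square bottle and a tin: first stand all three on the rubber mat to clear the way, then slide the bearing over the stub axle until it sits flat on the shoulder. Then stand the three containers back in the tray, each on the very spot it came from. Keep the containers upright all the time and leave the hammer, the tape roll and the carton where they lie.

Things in the scene. Friction and masses are not known exactly. Their poses are not given: they have to be found in the camera images.
- spray_mid (a point): spray can, loose, standing in the tray: round, bare metal with a paper band, a cone and a narrower black cap on top; 54 mm across, 116 mm tall, sides straight up to 94 mm above its foot. The point is on its axis, half-way up (58 mm above its foot), z up. About 0.2 kg. Best gripped 77 mm above its foot, so that the gripper's body clears the other containers
- bottle_mid (a point): square plastic bottle, loose, standing in the tray: grey, 54 x 54 mm, sides straight up to 92 mm above its foot, then a small shoulder and a round black screw cap; 112 mm tall in all. The point is on its axis, half-way up (56 mm above its foot); x and y axes square to its sides, z up. About 0.24 kg. Best gripped 77 mm above its foot, across two sides
- tin_mid (a point): round tin with a flat lid, loose, standing in the tray: metal with a brown paper band, diameter 58 mm, 104 mm tall, straight sides all the way. The point is on its axis, half-way up (52 mm above its foot). z axis up. About 0.3 kg. Best gripped 77 mm above its foot
- bearing_mid (a point): wheel bearing, loose, flat on the tray floor, hole upright: thick steel ring with a black seal between the races; 60 mm across, hole 34 mm, 36 mm high, 0.4 kg. The point is its centre, half-way up (18 mm). z axis along the hole. The containers stand 2 to 9 mm from it, one before it (tray -x) and one on either side (tray +y, -y), in any arrangement
- tray: drip tray, fixed: shallow sheet-steel tray 170 mm (its x) by 230 mm (its y) with a rim 15 mm high and 4 mm thick all round; inner floor 4 mm above the bench. Origin in the middle of its underside, at bench height; its x axis points to the back edge, near which the bearing lies
- mat: rubber bench mat, fixed, black, empty at the start: 200 mm (its x) by 250 mm (its y), 4 mm thick, top 4 mm above the bench. Origin in the middle of its underside; z up. The side area for the three containers
- stub: stub axle, fixed, upright on a square flange (100 mm wide, 14 thick, bolts to 21 mm high). Origin on its axis at bench height, z up. Above it: shoulder 46 mm across, flat top 34 mm above the bench, where the bearing rests (its centre then at 52 mm); seat 28 mm across up to 44 mm; cone to 18 mm across at 56 mm; thread 18 mm across up to 84 mm. Once over the thread the bearing drops down freely
- hammer: hammer lying on the bench beyond the work, not to be disturbed; origin on its underside, about the middle
- tape: roll of tape lying flat beyond the work, 96 mm across and 48 mm high, not to be disturbed; origin in the middle of its underside
- carton: small closed cardboard carton 75 x 75 x 45 mm, beyond the work, not to be disturbed; origin in the middle of its underside

How it is judged:
By the outcome, as a careful person would: the job done as asked, in the order asked, and still so for the second after the job is handed in, with the robot touching nothing.
It also fails if it takes over 152 s, if anything falls off the work surface, if the arm or the gripper's body presses on something with over 40 N, if the wrist force passes 120 N, or if a joint passes its speed limit or range.

## Robot

A 6-joint arm with a two-finger parallel gripper is mounted at the origin on the work surface. World frame = base frame: x ahead of the robot, y to its left, z up, the work surface at z = 0. Lengths are in m, angles in degrees, forces in N, time in s.
With the tool pointing down it reaches from about 0.375 to 0.9 m from the base axis. Payload 3.1 kg.
Tool frame: the origin (TCP) lies at the very end of the fingers, on their centre line; the grasp point (between the pads) lies 19 mm behind it; z points along the fingers, y is the direction in which the jaws open and shut (so a half turn about z gives the same grasp; the last joint's range is limited). The gripper opens to 87 mm and grips with 3 to 60 N. Pads are 19 mm wide; open, the fingers measure 117 mm over their backs; the gripper's body (75 mm by 190 mm) begins 51 mm behind the grasp point.
Start: joints at [56.408, 30.224, 82.088, -0, 67.689, -10.227], TCP at [0.248, 0.574, 0.223] pointing down, gripper open.
Joint ranges: [-176.69, 176.69], [-43.24, 126.21], [12.49, 139.97], [-82, 262], [0, 151.66], [-163.58, 163.58]. Speed limits (degrees/s): [159.86, 159.86, 180, 180, 180, 180].

## Interface

Orientations are given as a 3x3 rotation matrix whose columns are the frame's x, y, z axes.
In Python, from rig import read_state, capture, hand_in gives the robot as it stands. The module is installed in compiled form; this text tells all that it offers.
- The arm moves only by the tool send_rows, never from a script. Its argument "moves" is one flat list of numbers, 7 for each row, row after row: the turn, a rotation vector about the world's x, y, z in degrees, then the shift along the world's x, y, z in cm, then the gripper's target within -1 to 1 (fully open at 1, half-way at 0, shut at -1). In form: [rx, ry, rz, tx, ty, tz, hand, rx, ry, rz, tx, ty, tz, hand, ...]. A call has 1 to 20 rows; each row shifts and turns the commanded pose from where the row before left it; what a row does not reach is not made up. A row lasts 1/10 s, in which the tool goes at most 50 mm and 8.59 degrees, less where a joint would pass 70% of its speed; a pose out of reach is approached as far as the arm can. A call with a gripper value outside its range is refused whole. The fingers move at their own pace and stop on an object; the grip force is fixed at half the most. Time passes only in rows, so rows that do not move let the fingers close. It gives the time, the measured TCP pose, the force and the opening at its end, in the units of the state.
- read_state(): the state, without advancing time (a new reading comes with each control period).
- capture(name): name is "side" or "top"; returns a dict with "pixels" (384x512x3 uint8, red, green, blue), "vertical_fov" (degrees; the focal length in pixels is half the picture's height over the tangent of half this angle, whatever the lens; pixels are square), "cx", "cy" (the principal point, pixels), "rvec" (rotation vector, rad) and "tvec" (3), from world to camera coordinates, as OpenCV has them. Camera axes: x right, y down, z forward; pixel columns grow to the right and rows downward; lengths in m; the calibration is good to about 2 mm. A picture is of the moment at which its call begins. There is no depth.
- hand_in(): hands the job in, once; it reports no verdict.
The state is a dict: "time_s": time; "joint_positions": joint angles; "qvel": joint speeds; "tau": joint torques, N m; "position": TCP position; "tcp_rot": TCP orientation; "force": force on the tool from outside, world axes, zero at the start; "moment": the same for the moment, N m; "opening": opening from 0.0 (shut) to 1.0 (fully open).
Only numpy, scipy, OpenCV 4.12 (cv2) and the standard library are available. Lean on these libraries where they do the work, as an engineer would, in place of code of your own. Each camera call takes 0.05 s, during which the arm holds its last target.

## Working session

There is one attempt and no reset: what is moved stays moved. The work goes in short steps, Python scripts to look and compute and a tool call to move; the robot and the scene stay as the last step left them, time stands still between calls to the robot, and variables do not carry over. Pictures are saved under pics/ and viewed, and the job is handed in when it is done.

Besides the shell and the picture viewer there is one more tool, called after "Emit:" in YAML: its name, and indented under it one key for each argument. send_rows: Moves the arm, as the interface text tells. Its arguments: {"type":"object","properties":{"moves":{"type":"array","items":{"type":"number"}}},"required":["moves"]}

```bash
mkdir -p pics; python3 - <<'E'
from rig import *
import cv2
s=read_state();print({k:(v if not hasattr(v,'tolist') else v) for k,v in s.items()})
for n in("side","top"):
    c=capture(n);print(n,c["vertical_fov"],c["cx"],c["cy"],c["rvec"],c["tvec"])
    cv2.imwrite(f"pics/{n}0.png",c["pixels"][:,:,::-1])
E
```

```text
{'time_s': 0.0, 'joint_positions': array([ 5.64069413e+01,  3.02778499e+01,  8.21563080e+01, -8.80274849e-04,
        6.76890750e+01, -1.02258929e+01]), 'qvel': array([ 0.00072586,  0.12846953, -0.01760974,  0.02956617, -0.04728477,
        0.05410529]), 'tau': array([ 3.84766763e-04, -4.40044641e+01, -1.76594245e+01,  6.33439980e-02,
        5.83189214e-02, -1.86041143e-04]), 'position': array([0.2474403 , 0.57313553, 0.22158404]), 'tcp_rot': array([[-9.17984169e-01,  3.96615276e-01, -1.17818803e-03],
       [ 3.96616856e-01,  9.17982479e-01, -1.79947080e-03],
       [ 3.67858362e-04, -2.11917494e-03, -9.99997687e-01]]), 'force': array([ 0.1251796 ,  0.76637272, -0.40580562]), 'moment': array([ 0.03753379,  0.04502426, -0.00643256]), 'opening': 0.9976658854660789}
side 57.093607306780456 252.84048782514773 188.67421367930146 [ 2.2711166  -0.85964092  0.30467615] [-0.46253525  0.35028681  0.59544195]
top 52.09592605908009 258.94899284802284 195.22116100931603 [ 2.10899728 -2.15047747  0.19865789] [0.00755502 0.63130656 1.06908053]
```

View pics/side0.png

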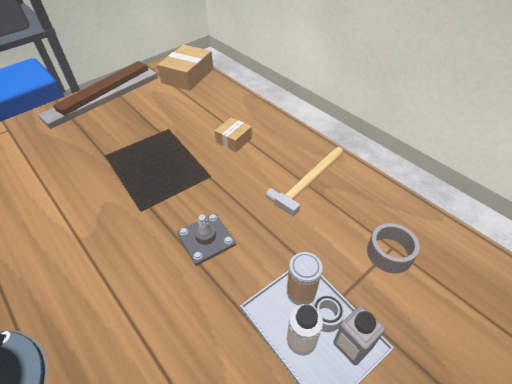

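View pics/top0.png

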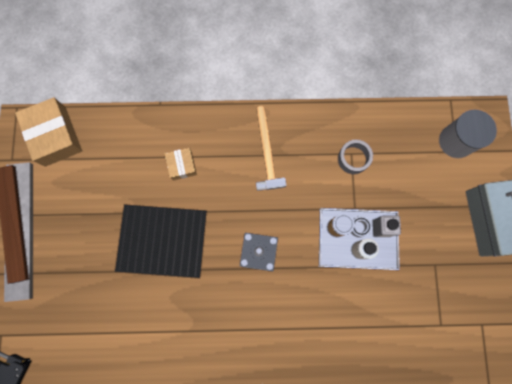

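```bash
cat > h.py <<'E'
import numpy as np,cv2
from rig import *
class Cam:
    def __init__(s,n):
        c=capture(n);s.im=c["pixels"][:,:,::-1].copy();s.n=n
        f=192/np.tan(np.radians(c["vertical_fov"]/2));s.K=np.array([[f,0,c["cx"]],[0,f,c["cy"]],[0,0,1.]])
        s.rv=np.array(c["rvec"],float);s.tv=np.array(c["tvec"],float);s.R=cv2.Rodrigues(s.rv)[0];s.C=-s.R.T@s.tv
    def plane(s,u,v,z):
        d=s.R.T@np.linalg.solve(s.K,[u,v,1]);return (s.C+d*(z-s.C[2])/d[2])[:2]
    def proj(s,P):
        return cv2.projectPoints(np.array(P,float).reshape(-1,3),s.rv,s.tv,s.K,None)[0].reshape(-1,2)
    def crop(s,x0,y0,x1,y1,k,name,im=None):
        c=cv2.resize((s.im if im is None else im)[y0:y1,x0:x1],None,fx=k,fy=k,interpolation=cv2.INTER_CUBIC)
        for i in range(x0-x0%10+10,x1,10):
            cv2.line(c,((i-x0)*k,0),((i-x0)*k,6),(0,0,255),1); 
            if i%20==0: cv2.putText(c,str(i),((i-x0)*k+2,12),0,.35,(0,0,255),1)
        for i in range(y0-y0%10+10,y1,10):
            cv2.line(c,(0,(i-y0)*k),(6,(i-y0)*k),(0,0,255),1); 
            if i%20==0: cv2.putText(c,str(i),(8,(i-y0)*k+4),0,.35,(0,0,255),1)
        cv2.imwrite("pics/"+name,c)
E
python3 - <<'E'
from h import *
t=Cam("top");s=Cam("side");print(t.C,s.C,t.K[0,0],s.K[0,0])
t.crop(310,200,410,275,8,"t1.png");s.crop(235,240,395,384-24,5,"s1.png")
t.crop(105,195,295,285,4,"t2.png")
for q in [(320,209),(399,209),(399,270),(319,268)]: print(t.plane(*q,.015))
for q in [(124,205),(207,209),(200,278),(115,272)]: print(t.plane(*q,.004))
print(t.plane(259,251,.08))
E
```

```text
[0.42974366 0.00392301 1.16483614] [ 0.26750326 -0.4181359   0.66692968] 392.82339497260074 352.9321822969639
[ 0.59410271 -0.18482468]
[ 0.58959924 -0.41884624]
[ 0.41242773 -0.40397673]
[ 0.42266699 -0.17375562]
[0.61899606 0.39829546]
[0.60216487 0.15061035]
[0.4010338 0.1700628]
[0.42296248 0.41615303]
[ 0.47203639 -0.00162039]
```

View pics/t1.png

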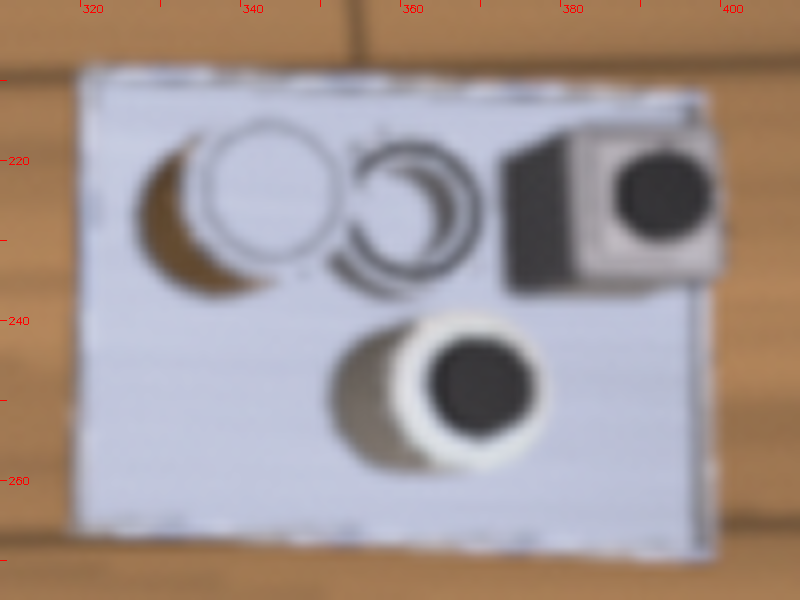

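View pics/s1.png

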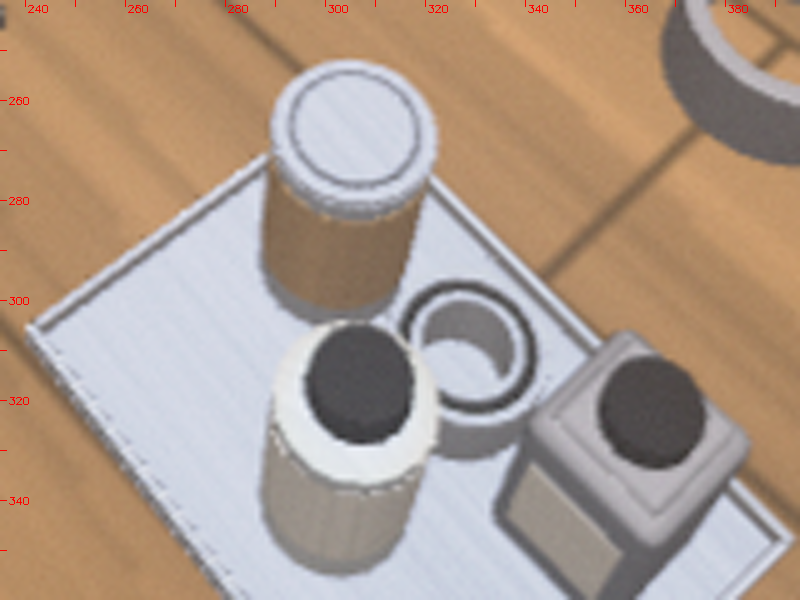

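View pics/t2.png

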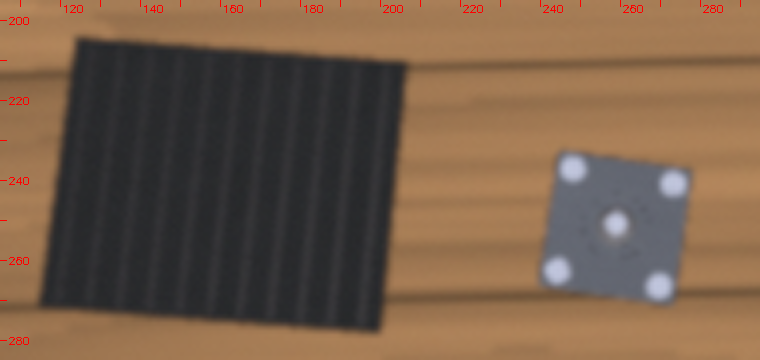

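```bash
cat >> h.py <<'E'
from scipy.optimize import least_squares
def circ(x,y,r,z,n=48):
    a=np.linspace(0,2*np.pi,n);return np.c_[x+r*np.cos(a),y+r*np.sin(a),np.full(n,z)]
def rect(x,y,th,a,b,z,n=1):
    c,s=np.cos(th),np.sin(th);P=[]
    for u,v in[(1,1),(1,-1),(-1,-1),(-1,1),(1,1)]:
        P.append([x+c*u*a/2-s*v*b/2,y+s*u*a/2+c*v*b/2,z])
    return np.array(P)
def draw(im,uv,k,x0,y0,col):
    cv2.polylines(im,[np.round((uv+.5-[x0,y0])*k*16).astype(np.int32)],False,col,1,cv2.LINE_AA,4)
E
python3 - <<'E'
from h import *
t=Cam("top");s=Cam("side")
def T(a,b):return (310+a/8-.5,200+b/8-.5)
def S(a,b):return (235+a/5-.5,240+b/5-.5)
def M(a,b):return (105+a/4-.5,195+b/4-.5)
# rect fits
def fitrect(obs,a,b,z,g):
    def f(p):
        R=rect(*p,a,b,z)
        return np.concatenate([(c.proj(R[i])[0]-q) for c,i,q in obs])
    r=least_squares(f,g);print(r.x[:2],np.degrees(r.x[2]),np.round(r.fun,2));return r.x
# corner order: (+x+y)(+x-y)(-x-y)(-x+y)
tray=fitrect([(t,0,T(80,68)),(t,1,T(707,92)),(t,2,T(714,560)),(t,3,T(75,535))],.17,.23,.015,[.5,-.3,0])
tray2=fitrect([(t,0,T(80,68)),(t,1,T(707,92)),(t,2,T(714,560)),(t,3,T(75,535)),(s,3,S(28,327)),(s,1,S(793,540))],.17,.23,.015,[.5,-.3,0])
fitrect([(s,3,S(28,327)),(s,1,S(793,540))],.17,.23,.015,[.5,-.3,0])
mat=fitrect([(t,0,M(78,38)),(t,1,M(406,62)),(t,2,M(380,331)),(t,3,M(40,306))],.2,.25,.004,[.5,.3,0])
print("tin",t.plane(*T(264,196),.108),s.plane(*S(354,135),.108))
print("bearing top",s.plane(*S(469,347),.040),t.plane(*T(412,210),.04))
print("bcap",s.plane(*S(652,411),.116),t.plane(*T(663,195),.116))
print("scap",s.plane(*S(360,383),.12),t.plane(*T(482,388),.12))
print("stub",t.plane(*M(616,224),.084))
E
```

```text
[ 0.50547384 -0.29385991] -3.440183028801639 [ 0.23 -0.04 -0.42  0.1   0.07  0.04  0.12 -0.09]
[ 0.50521481 -0.29381273] -3.69885931015478 [ 0.35 -0.12 -0.29  0.37 -0.07  0.31 -0.02 -0.19 -0.91 -0.08  1.   -0.33]
[ 0.50498976 -0.29369053] -3.9208401611357853 [-0.95 -0.32  0.86  0.02]
[0.51269062 0.28531779] -5.346763761629173 [-0.66 -0.61  0.68 -0.48  0.46  0.59 -0.49  0.38]
tin [ 0.53874863 -0.22840921] [ 0.53789765 -0.23178057]
bearing top [ 0.53850848 -0.29676495] [ 0.53969148 -0.2962564 ]
bcap [ 0.53251504 -0.36275297] [ 0.5356615  -0.36054033]
scap [ 0.46949557 -0.29734372] [ 0.47256735 -0.29413255]
stub [ 4.73257938e-01 -2.63636470e-04]
```

```bash
cat > ov.py <<'E'
from h import *
t=Cam("top");s=Cam("side")
th=np.radians(-3.5)
P=dict(tray=(.5053,-.2938),tin=(.5385,-.2300),bear=(.5390,-.2965),bot=(.5345,-.3617),spr=(.4712,-.2958),stub=(.4732,-.0005))
import sys
exec(open("p.txt").read()) if len(sys.argv)>1 else None
L=[]
R=(0,0,255);G=(0,255,0);B=(255,0,0);Y=(0,255,255)
L+=[(rect(*P['tray'],th,.17,.23,.015),Y),(circ(*P['tin'],.029,.108),R),(circ(*P['tin'],.029,.004),R),
(circ(*P['bear'],.030,.04),G),(circ(*P['bear'],.017,.04),G),(circ(*P['bear'],.030,.004),G),
(rect(*P['bot'],th,.054,.054,.096),B),(rect(*P['bot'],th,.054,.054,.004),B),
(circ(*P['spr'],.027,.098),R),(circ(*P['spr'],.027,.004),R),
(rect(*P['stub'],np.radians(P.get('sth',-6)),.1,.1,.014),Y),(circ(*P['stub'],.009,.084),R),(circ(*P['stub'],.023,.034),R)]
for c,(x0,y0,x1,y1),k,n in[(t,(310,200,410,275),8,"ot"),(s,(235,240,395,360),5,"os"),(t,(235,225,285,275),8,"ot2"),(s,(170,200,250,270),8,"os2")]:
    im=cv2.resize(c.im[y0:y1,x0:x1],None,fx=k,fy=k,interpolation=cv2.INTER_CUBIC)
    for X,col in L: draw(im,c.proj(X),k,x0,y0,col)
    cv2.imwrite(f"pics/{n}{sys.argv[1] if len(sys.argv)>1 else 0}.png",im)
E
python3 ov.py; cd pics; python3 -c "
import cv2,numpy as np
a=cv2.imread('ot20.png');b=cv2.imread('os20.png');b=b[:400,:400*2]
c=np.zeros((560,1040,3),'u1');c[:400,:400]=a;c[:b.shape[0],400:]=b[:,:640];cv2.imwrite('st0.png',cv2.resize(c,None,fx=.75,fy=.75))"
```

```text
(no output)
```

View pics/ot0.png

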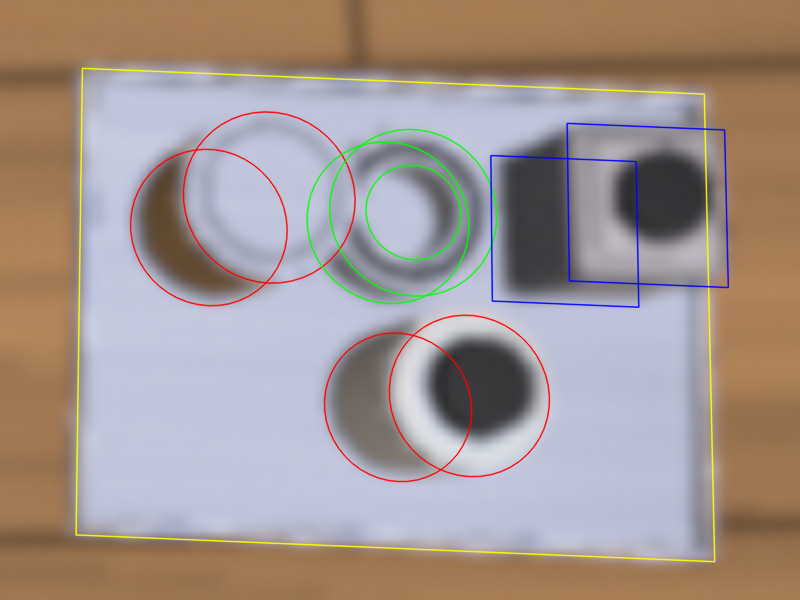

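View pics/os0.png

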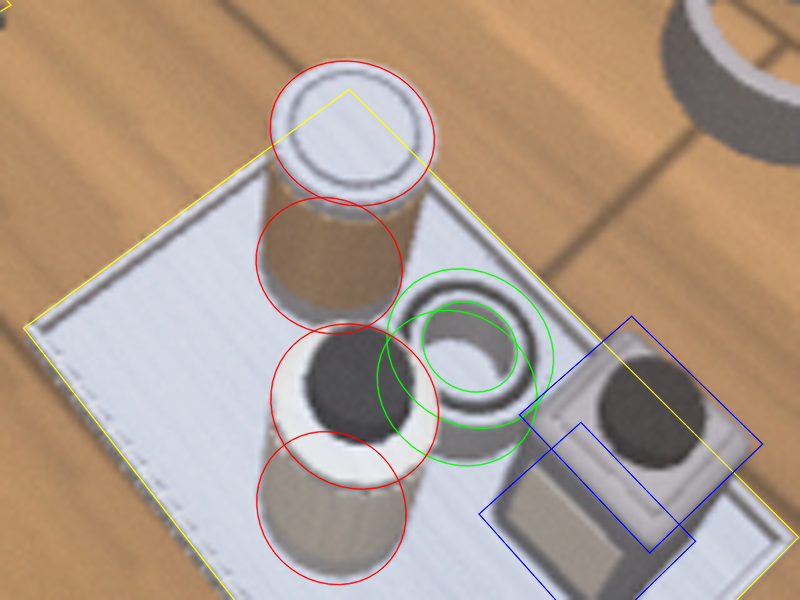

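View pics/st0.png

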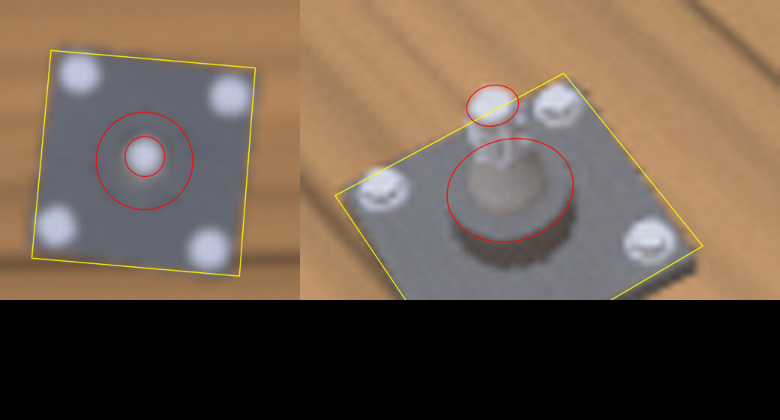

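```bash
python3 - <<'E'
from h import *
t=Cam("top");s=Cam("side")
t.crop(368,210,403,242,16,"tb.png");s.crop(328,300,392,366,9,"sb.png")
E
```

```text
(no output)
```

View pics/tb.png

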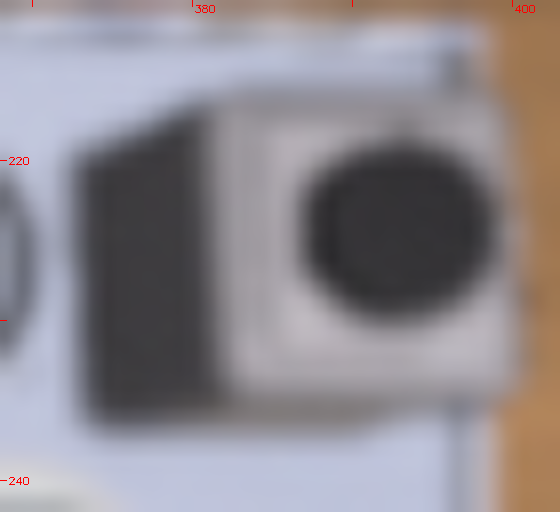

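View pics/sb.png

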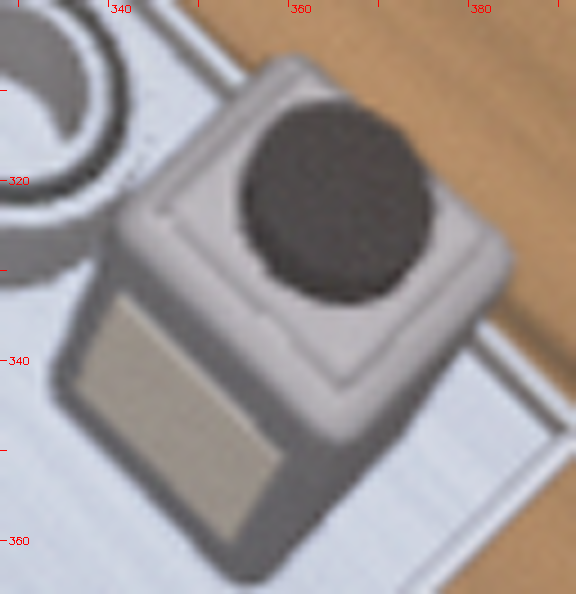

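```bash
python3 - <<'E'
from h import *
t=Cam("top");s=Cam("side")
def S(p):return (328+p[0]/9-.5,300+p[1]/9-.5)
def T(p):return (368+p[0]/16-.5,210+p[1]/16-.5)
for n,a,b,z in [("lab top",(125,298),(282,455),.075),("lab bot",(80,388),(230,540),.02),("foot",(60,405),(220,570),.004),("topfront",(125,240),(320,435),.094),("topright",(365,435),(508,278),.094),("topleft",(130,200),(275,62),.096),("in1",(165,210),(340,385),.096),("in2",(345,383),(500,228),.096)]:
    d=s.plane(*S(b),z)-s.plane(*S(a),z);print(n,np.degrees(np.arctan2(d[1],d[0]))%90)
for n,a,b,z in [("left",(75,165),(85,405),.006),("ledge",(195,110),(225,385),.096),("bot",(110,430),(360,432),.004),("top",(215,95),(490,100),.096),("bottom",(240,395),(500,380),.096)]:
    d=t.plane(*T(b),z)-t.plane(*T(a),z);print("T",n,np.degrees(np.arctan2(d[1],d[0]))%90)
E
```

```text
lab top 88.9271793653099
lab bot 89.44114354788059
foot 89.11879803970135
topfront 88.50882994238314
topright 89.46379472223985
topleft 88.32565132376229
in1 87.99743783966738
in2 87.62423095160294
T left 88.27837824670345
T ledge 1.9184599341915884
T bot 88.42383015955633
T top 87.84491743855317
T bottom 2.163522469711566
```

Emit:
send_rows:
  moves: [0,0,2.75,3.15,-3.45,0,1,0,0,2.75,3.15,-3.45,0,1,0,0,2.75,3.15,-3.45,0,1,0,0,2.75,3.15,-3.45,0,1,0,0,2.75,3.15,-3.45,0,1,0,0,2.75,3.15,-3.45,0,1,0,0,2.75,3.15,-3.45,0,1,0,0,2.75,3.15,-3.45,0,1,0,0,0,0,-4.5,0,1,0,0,0,0,-4.5,0,1,0,0,0,0,-4.5,0,1,0,0,0,0,-4.5,0,1,0,0,0,0,-4.5,0,1,0,0,0,0,-4.5,0,1,0,0,0,0,-4.5,0,1,0,0,0,0,-4.5,0,1,0,0,0,0,-4.5,0,1,0,0,0,0,-4.5,0,1,0,0,0,0,-4.5,0,1,0,0,0,0,-4.5,0,1]

```text
time_s: 2.6
position: [0.4996, -0.2442, 0.2228]
tcp_rot: [[-1.0, 0.024, 0.001], [0.024, 1.0, -0.0], [-0.001, -0.0, -1.0]]
force: [-0.3, 0.7, 0.3]
opening: 1.001
```

Emit:
send_rows:
  moves: [0,0,0,-1.4,-2.7,0,1,0,0,0,-1.35,-2.7,0,1,0,0,0,0,0,0,1,0,0,0,0,0,0,1,0,0,0,0,0,0,1,0,0,0,0,0,0,1]

```text
time_s: 3.2
position: [0.4727, -0.2951, 0.2226]
tcp_rot: [[-1.0, 0.022, 0.0], [0.022, 1.0, 0.0], [-0.0, 0.0, -1.0]]
force: [0.9, 0.0, 0.5]
opening: 1.001
```

```bash
python3 - <<'E'
from h import *
for i in range(3):
    t=Cam("top");st=read_state();print(st["position"],np.degrees(np.arctan2(st["tcp_rot"][1,1],st["tcp_rot"][0,1])),st["tcp_rot"][:,2],st["joint_positions"],st["force"],st["opening"])
s=Cam("side")
t.crop(310,180,430,275,6,"t3.png");s.crop(235,200,395,340,5,"s3.png")
E
```

```text
[ 0.47273185 -0.29511742  0.22262215] 88.72979203096128 [ 1.03923934e-05  2.10763303e-04 -9.99999978e-01] [-4.34698237e+01  2.50006365e+01  9.19088520e+01  1.02867124e-02
  6.30983875e+01 -1.32204271e+02] [-0.16952992  0.70037955 -0.47849642] 0.9996237560099304
[ 0.47276641 -0.29523289  0.22266738] 88.72922049969931 [ 1.34014331e-04  2.92517625e-05 -9.99999991e-01] [-4.34746241e+01  2.49996848e+01  9.19018916e+01  7.28822144e-03
  6.30940049e+01 -1.32207142e+02] [ 0.07671579 -0.48798037 -0.14439994] 1.0021157570652834
[ 0.4727281  -0.29538378  0.222623  ] 88.72090981509251 [ 7.09908812e-05  1.66080553e-05 -9.99999997e-01] [-4.34871904e+01  2.50075101e+01  9.18960762e+01  3.91319887e-03
  6.30941175e+01 -1.32209871e+02] [-0.63217419  0.36370891 -1.41787685] 1.0016112577600593
```

View pics/s3.png

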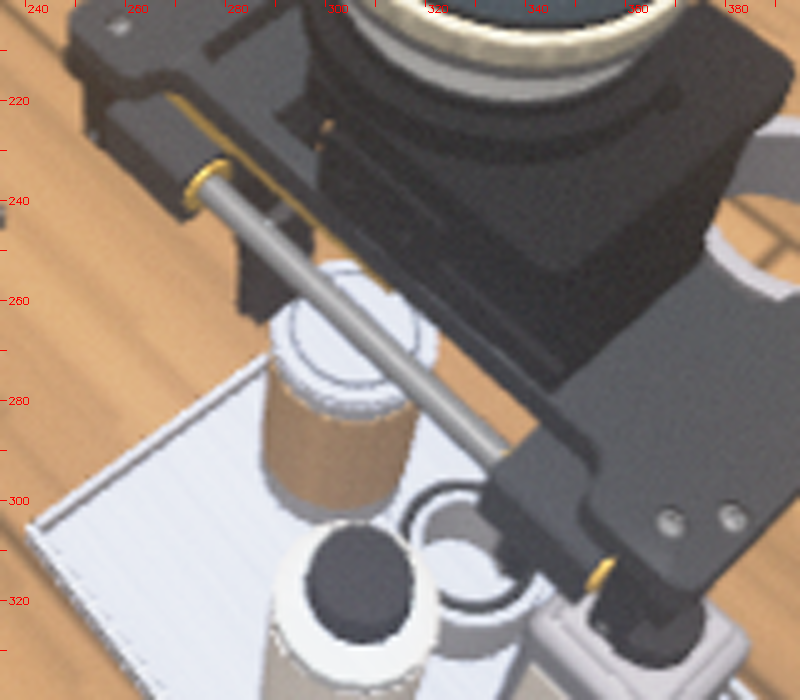

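Emit:
send_rows:
  moves: [0,0,0,0,0,-3,1,0,0,0,0,0,-3,1,0,0,0,0,0,-3,1,0,0,0,0,0,-3,1,0,0,0,0,0,-2,1,0,0,0,0,0,-1.2,1,0,0,0,0,0,-0.9,1,0,0,0,0,0,0,1,0,0,0,0,0,0,1]

```text
time_s: 4.3
position: [0.4729, -0.2966, 0.0622]
tcp_rot: [[-1.0, 0.024, 0.001], [0.024, 1.0, -0.001], [-0.001, -0.001, -1.0]]
force: [1.3, -0.8, -0.4]
opening: 0.996
```

```bash
python3 - <<'E'
from h import *
s=Cam("side");st=read_state();print(st["position"],st["force"])
s.crop(235,200,395,340,5,"s4.png")
E
```

```text
[ 0.47298973 -0.29678881  0.06246792] [-0.26940397  0.02371073 -0.11183293]
```

View pics/s4.png

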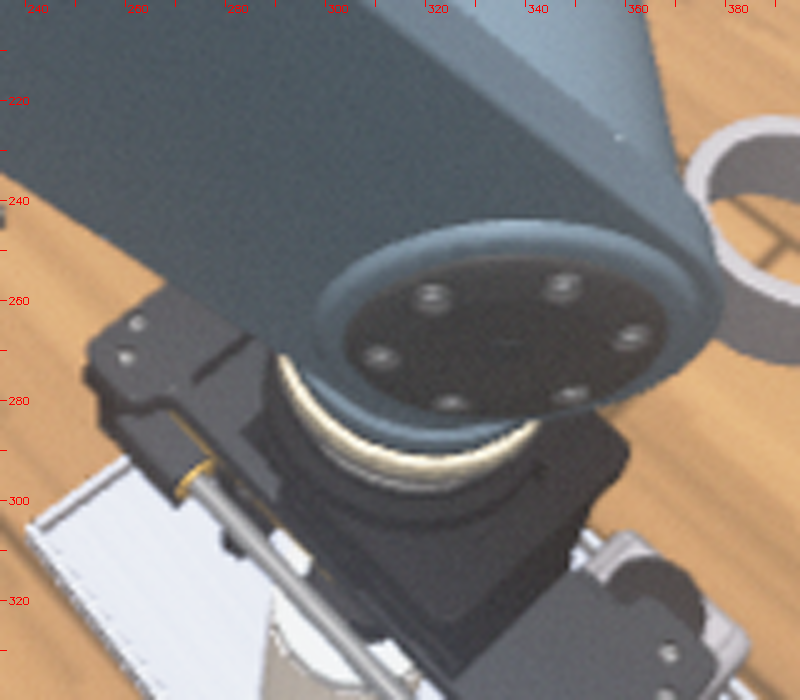

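Emit:
send_rows:
  moves: [0,0,0,0,0,0,0.6,0,0,0,0,0,0,0.45,0,0,0,0,0,0,0.35,0,0,0,0,0,0,0.28,0,0,0,0,0,0,0.22,0,0,0,0,0,0,0.1,0,0,0,0,0,0,-1,0,0,0,0,0,0,-1,0,0,0,0,0,0,-1,0,0,0,0,0,0,-1]

```text
time_s: 5.35
position: [0.4724, -0.2964, 0.0616]
tcp_rot: [[-1.0, 0.024, 0.0], [0.024, 1.0, -0.0], [-0.0, -0.0, -1.0]]
force: [-0.6, -1.0, 0.6]
opening: 0.611
```

Emit:
send_rows:
  moves: [0,0,0,0,0,1,-1,0,0,0,0,0,3.5,-1,0,0,0,0,0,4.5,-1,0,0,0,0,0,4,-1,0,0,0,0,0,2,-1,0,0,0,0,2,0,-1,0,0,0,-0.1,3.5,0,-1,0,0,0,-0.1,4.5,0,-1,0,0,0,-0.1,4.5,0,-1,0,0,0,-0.1,4.5,0,-1,0,0,0,-0.1,4.5,0,-1,0,0,0,-0.1,4.5,0,-1,0,0,0,-0.1,4.5,0,-1,0,0,0,-0.1,4.5,0,-1,0,0,0,-0.1,4.5,0,-1,0,0,0,-0.1,4.5,0,-1,0,0,0,-0.1,3,0,-1,0,0,0,0,1.8,0,-1,0,0,0,0,0,0,-1,0,0,0,0,0,0,-1]

```text
time_s: 7.35
position: [0.4593, 0.2119, 0.2104]
tcp_rot: [[-1.0, 0.022, -0.003], [0.022, 1.0, -0.001], [0.003, -0.001, -1.0]]
force: [0.4, -0.7, -2.2]
opening: 0.611
```

Emit:
send_rows:
  moves: [0,0,0,0,0,0,-1,0,0,0,0,0,-3,-1,0,0,0,0,0,-4.5,-1,0,0,0,0,0,-3.5,-1,0,0,0,0,0,-2,-1,0,0,0,0,0,-1.2,-1,0,0,0,0,0,-0.5,-1,0,0,0,0,0,-0.2,-1,0,0,0,0,0,0,-1,0,0,0,0,0,0,-1]

```text
time_s: 8.35
position: [0.4621, 0.2119, 0.0636]
tcp_rot: [[-1.0, 0.024, 0.002], [0.024, 1.0, 0.0], [-0.002, 0.001, -1.0]]
force: [-0.3, 0.4, -1.8]
opening: 0.611
```

```bash
python3 - <<'E'
from h import *
s=Cam("side");st=read_state();print(st["position"],st["force"],st["opening"])
s.crop(90,60,260,240,4,"s5.png")
E
```

```text
[0.46208211 0.21192239 0.06354077] [ 0.19801258 -0.13311319 -1.56640954] 0.6089459926674212
```

View pics/s5.png

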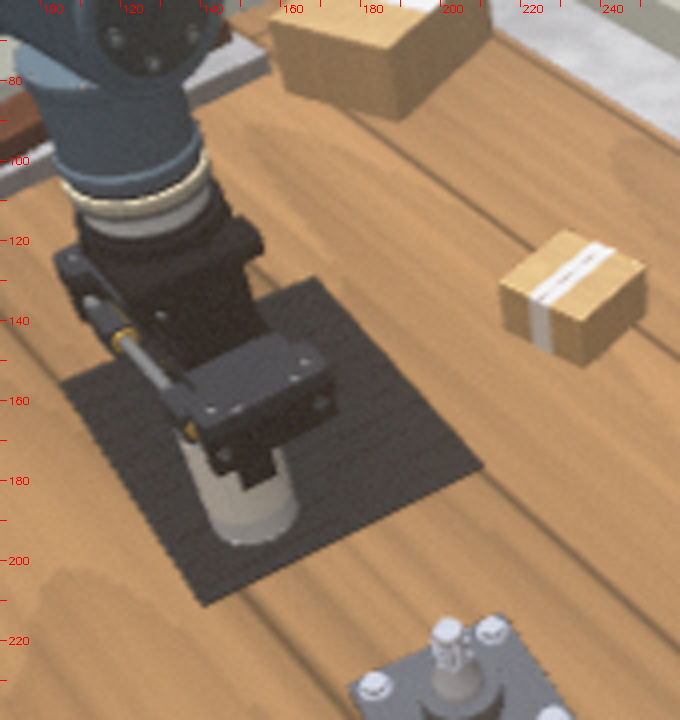

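Emit:
send_rows:
  moves: [0,0,0,0,0,-0.1,-1,0,0,0,0,0,-0.05,-1,0,0,0,0,0,0,-1,0,0,0,0,0,0,-1]

```text
time_s: 8.8
position: [0.4617, 0.2118, 0.0615]
tcp_rot: [[-1.0, 0.024, 0.001], [0.024, 1.0, 0.0], [-0.001, 0.0, -1.0]]
force: [0.0, -0.6, 2.9]
opening: 0.604
```

Emit:
send_rows:
  moves: [0,0,0,0,0,0,0.3,0,0,0,0,0,0,0.5,0,0,0,0,0,0,0.8,0,0,0,0,0,0,1,0,0,0,0,0,1,1,0,0,0,0,0,3,1,0,0,0,0,0,4,1,0,0,0,0,0,4,1,0,0,0,0,0,2.5,1,0,0,0,0,0,1.5,1,0,0,0,0.78,-4.4,0,1,0,0,0,0.78,-4.4,0,1,0,0,0,0.78,-4.4,0,1,0,0,0,0.78,-4.4,0,1,0,0,0,0.78,-4.4,0,1,0,0,0,0.78,-4.4,0,1,0,0,0,0.78,-4.4,0,1,0,0,0,0.78,-4.4,0,1,0,0,0,0.78,-4.4,0,1,0,0,0,0.78,-4.4,0,1]

```text
time_s: 10.8
position: [0.5392, -0.23, 0.2217]
tcp_rot: [[-1.0, 0.024, 0.0], [0.024, 1.0, 0.0], [-0.0, 0.0, -1.0]]
force: [1.1, 0.0, -0.6]
opening: 1.0
```

Emit:
send_rows:
  moves: [0,0,0,0,-0.25,0,1,0,0,0,0,0,0,1,0,0,0,0,0,0,1,0,0,0,0,0,0,1]

```text
time_s: 11.2
position: [0.5389, -0.2289, 0.2212]
tcp_rot: [[-1.0, 0.022, -0.001], [0.022, 1.0, 0.001], [0.001, 0.001, -1.0]]
force: [0.2, 0.4, 0.4]
opening: 1.001
```

```bash
python3 - <<'E'
from h import *
s=Cam("side");t=Cam("top");st=read_state();print(st["position"],st["force"],st["opening"])
s.crop(90,60,260,240,4,"s6.png")
s.crop(235,200,395,340,5,"s6b.png")
E
```

```text
[ 0.53917868 -0.22920868  0.22126211] [-4.55522706e-01 -1.97136023e-04  1.06884576e-01] 0.997693567135104
```

View pics/s6.png

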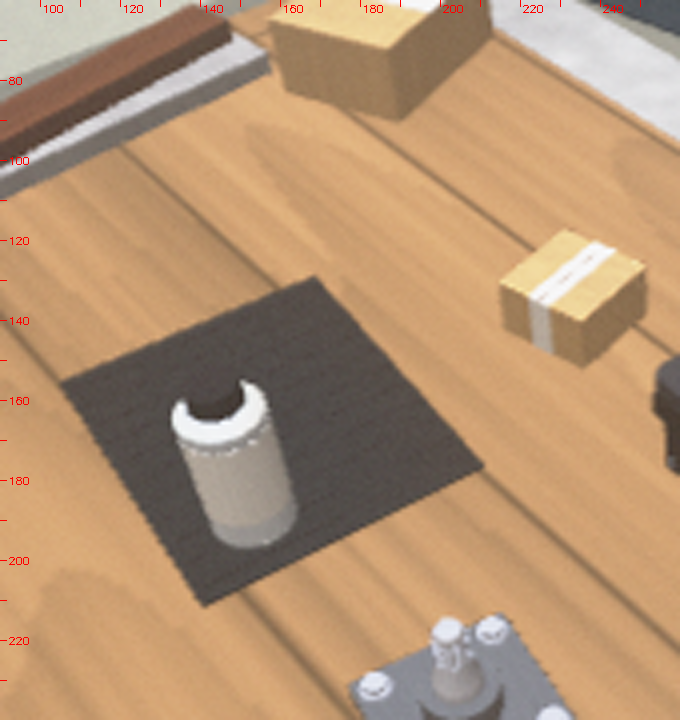

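View pics/s6b.png

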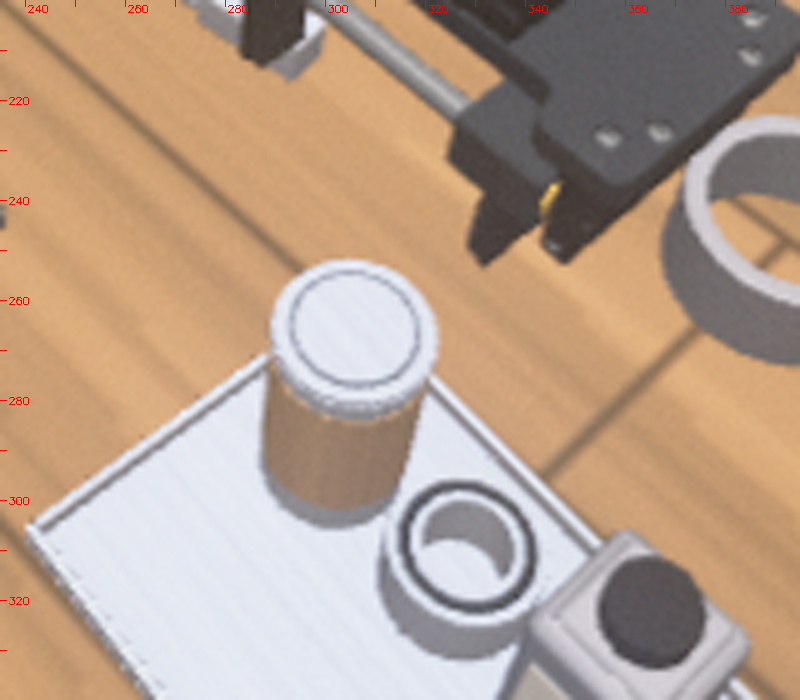

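Emit:
send_rows:
  moves: [0,0,0,0,0,-3,1,0,0,0,0,0,-4,1,0,0,0,0,0,-4,1,0,0,0,0,0,-2.5,1,0,0,0,0,0,-1.5,1,0,0,0,0,0,-0.7,1,0,0,0,0,0,-0.25,1,0,0,0,0,0,0,1,0,0,0,0,0,0,0.6,0,0,0,0,0,0,0.5,0,0,0,0,0,0,0.4,0,0,0,0,0,0,0.34,0,0,0,0,0,0,0.28,0,0,0,0,0,0,0.1,0,0,0,0,0,0,-1,0,0,0,0,0,0,-1,0,0,0,0,0,0,-1]

```text
time_s: 13.0
position: [0.5395, -0.2311, 0.0618]
tcp_rot: [[-1.0, 0.024, 0.0], [0.024, 1.0, -0.001], [-0.0, -0.001, -1.0]]
force: [-0.5, -2.4, 3.1]
opening: 0.666
```

Emit:
send_rows:
  moves: [0,0,0,0,0,1,-1,0,0,0,0,0,3.5,-1,0,0,0,0,0,4.5,-1,0,0,0,0,0,4,-1,0,0,0,0,0,2,-1,0,0,0,0,2,0,-1,0,0,0,0.2,3.5,0,-1,0,0,0,0.2,4.5,0,-1,0,0,0,0.2,4.5,0,-1,0,0,0,0.2,4.5,0,-1,0,0,0,0.2,4.5,0,-1,0,0,0,0.2,4.5,0,-1,0,0,0,0.2,4.5,0,-1,0,0,0,0.2,4.5,0,-1,0,0,0,0.2,4.5,0,-1,0,0,0,0.2,4.5,0,-1,0,0,0,0.2,3,0,-1,0,0,0,0,2.1,0,-1,0,0,0,0,0,0,-1,0,0,0,0,0,0,-1]

```text
time_s: 15.0
position: [0.5588, 0.2807, 0.2095]
tcp_rot: [[-1.0, 0.022, -0.005], [0.022, 1.0, -0.002], [0.005, -0.002, -1.0]]
force: [0.8, -0.5, -3.5]
opening: 0.665
```

Emit:
send_rows:
  moves: [0,0,0,0,0,0,-1,0,0,0,0,0,0,-1,0,0,0,0,0,-3,-1,0,0,0,0,0,-4.5,-1,0,0,0,0,0,-3.5,-1,0,0,0,0,0,-2,-1,0,0,0,0,0,-1.2,-1,0,0,0,0,0,-0.5,-1,0,0,0,0,0,-0.2,-1,0,0,0,0,0,-0.1,-1,0,0,0,0,0,-0.05,-1,0,0,0,0,0,0,-1,0,0,0,0,0,0,-1]

```text
time_s: 16.3
position: [0.5617, 0.2804, 0.0618]
tcp_rot: [[-1.0, 0.024, 0.001], [0.024, 1.0, 0.0], [-0.001, 0.0, -1.0]]
force: [0.2, 0.4, -2.7]
opening: 0.663
```

Emit:
send_rows:
  moves: [0,0,0,0,0,-0.05,-1,0,0,0,0,0,-0.05,-1,0,0,0,0,0,0,-1,0,0,0,0,0,0,-1]

```text
time_s: 16.7
position: [0.5618, 0.2804, 0.0618]
tcp_rot: [[-1.0, 0.024, 0.001], [0.024, 1.0, 0.0], [-0.001, 0.0, -1.0]]
force: [-2.4, -0.9, 5.0]
opening: 0.663
```

Emit:
send_rows:
  moves: [0,0,0,0,0,0,0.4,0,0,0,0,0,0,0.6,0,0,0,0,0,0,0.9,0,0,0,0,0,0,1,0,0,0,0,0,1,1,0,0,0,0,0,3,1,0,0,0,0,0,4,1,0,0,0,0,0,4,1,0,0,0,0,0,2.5,1,0,0,0,0,0,1.5,1,0,0,0,-0.18,-4.6,0,1,0,0,0,-0.18,-4.6,0,1,0,0,0,-0.18,-4.6,0,1,0,0,0,-0.18,-4.6,0,1,0,0,0,-0.18,-4.6,0,1,0,0,0,-0.18,-4.6,0,1,0,0,0,-0.18,-4.6,0,1,0,0,0,-0.18,-4.6,0,1,0,0,0,-0.18,-4.6,0,1,0,0,0,-0.18,-4.6,0,1]

```text
time_s: 18.7
position: [0.5431, -0.1817, 0.2209]
tcp_rot: [[-1.0, 0.024, 0.001], [0.024, 1.0, -0.0], [-0.001, -0.0, -1.0]]
force: [0.2, 0.7, -0.2]
opening: 1.001
```

Emit:
send_rows:
  moves: [0,0,0,-0.2,-4.6,0,1,0,0,0,-0.2,-4.6,0,1,0,0,0,-0.2,-4.6,0,1,0,0,0,-0.2,-4.45,0,1,0,0,0,0,0,0,1,0,0,0,0,0,0,1,0,0,0,0,0,0,1]

```text
time_s: 19.4
position: [0.5351, -0.3608, 0.2201]
tcp_rot: [[-1.0, 0.023, -0.001], [0.023, 1.0, 0.001], [0.001, 0.001, -1.0]]
force: [0.9, -0.4, -0.7]
opening: 0.999
```

```bash
python3 - <<'E'
from h import *
s=Cam("side");t=Cam("top");st=read_state();print(st["position"],st["force"],np.degrees(np.arctan2(st["tcp_rot"][1,1],st["tcp_rot"][0,1])))
s.crop(90,60,260,240,4,"s7.png")
s.crop(275,230,395,384,4,"s7b.png")
E
```

```text
[ 0.53546297 -0.36041398  0.22025544] [ 0.2300984  -0.09406739  0.33409393] 88.7389377070236
```

View pics/s7.png

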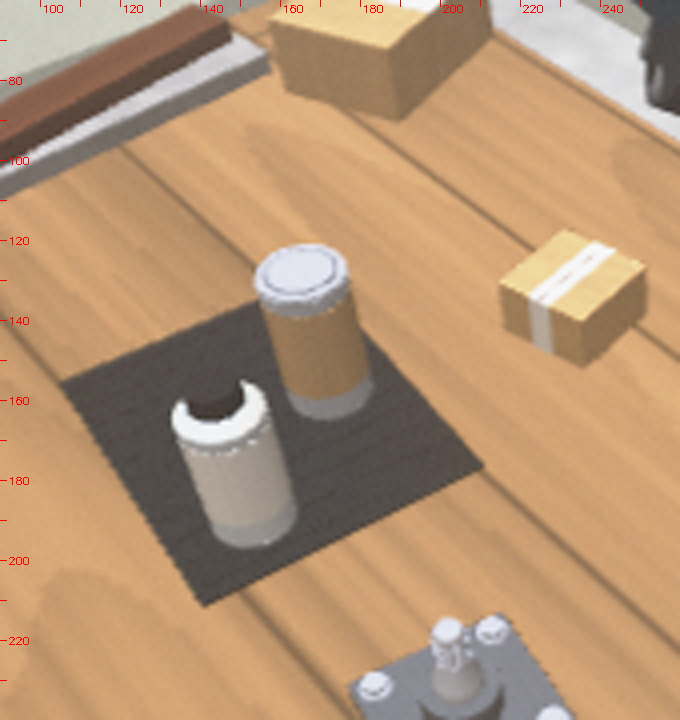

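View pics/s7b.png

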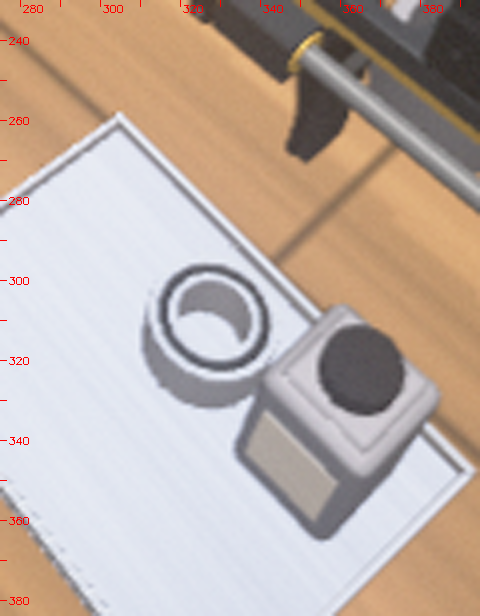

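Emit:
send_rows:
  moves: [0,0,0,0,0,-3,1,0,0,0,0,0,-4,1,0,0,0,0,0,-4,1,0,0,0,0,0,-2.5,1,0,0,0,0,0,-1.5,1,0,0,0,0,0,-0.6,1,0,0,0,0,0,-0.25,1,0,0,0,0,0,0,1,0,0,0,0,0,0,0.6,0,0,0,0,0,0,0.5,0,0,0,0,0,0,0.4,0,0,0,0,0,0,0.34,0,0,0,0,0,0,0.28,0,0,0,0,0,0,0.2,0,0,0,0,0,0,0.05,0,0,0,0,0,0,-1,0,0,0,0,0,0,-1,0,0,0,0,0,0,-1]

```text
time_s: 21.3
position: [0.5355, -0.3628, 0.0617]
tcp_rot: [[-1.0, 0.024, 0.001], [0.024, 1.0, -0.001], [-0.001, -0.001, -1.0]]
force: [0.2, -2.8, 0.3]
opening: 0.616
```

Emit:
send_rows:
  moves: [0,0,0,0,0,1,-1,0,0,0,0,0,3.5,-1,0,0,0,0,0,4.5,-1,0,0,0,0,0,4,-1,0,0,0,0,0,2,-1,0,0,0,-0.4,2,0,-1,0,0,0,-0.4,3.5,0,-1,0,0,0,-0.4,4.5,0,-1,0,0,0,-0.4,4.5,0,-1,0,0,0,-0.4,4.5,0,-1,0,0,0,-0.4,4.5,0,-1,0,0,0,-0.4,4.5,0,-1,0,0,0,-0.4,4.5,0,-1,0,0,0,-0.4,4.5,0,-1,0,0,0,-0.4,4.5,0,-1,0,0,0,-0.4,4.5,0,-1,0,0,0,-0.4,4.5,0,-1,0,0,0,-0.4,4.5,0,-1,0,0,0,-0.4,4.5,0,-1,0,0,0,-0.4,4.5,0,-1]

```text
time_s: 23.3
position: [0.4735, 0.2797, 0.2115]
tcp_rot: [[-1.0, 0.024, -0.002], [0.024, 1.0, -0.0], [0.002, -0.0, -1.0]]
force: [1.0, 1.0, -3.1]
opening: 0.617
```

Emit:
send_rows:
  moves: [0,0,0,0,4.5,0,-1,0,0,0,0,3,0,-1,0,0,0,0,1.4,0,-1,0,0,0,0,0,0,-1,0,0,0,0,0,0,-1,0,0,0,0,0,0,-1,0,0,0,0,0,-3,-1,0,0,0,0,0,-4.5,-1,0,0,0,0,0,-3.5,-1,0,0,0,0,0,-2,-1,0,0,0,0,0,-1.2,-1,0,0,0,0,0,-0.5,-1,0,0,0,0,0,-0.2,-1,0,0,0,0,0,-0.1,-1,0,0,0,0,0,-0.05,-1,0,0,0,0,0,0,-1,0,0,0,0,0,0,-1]

```text
time_s: 25.0
position: [0.4756, 0.367, 0.0617]
tcp_rot: [[-1.0, 0.024, 0.001], [0.024, 1.0, 0.001], [-0.001, 0.001, -1.0]]
force: [-0.7, -0.9, -3.4]
opening: 0.619
```

Emit:
send_rows:
  moves: [0,0,0,0,0,-0.05,-1,0,0,0,0,0,-0.05,-1,0,0,0,0,0,0,-1,0,0,0,0,0,0,-1]

```text
time_s: 25.4
position: [0.4757, 0.367, 0.0616]
tcp_rot: [[-1.0, 0.024, 0.001], [0.024, 1.0, 0.001], [-0.001, 0.001, -1.0]]
force: [-1.9, -1.3, 6.1]
opening: 0.62
```

Emit:
send_rows:
  moves: [0,0,0,0,0,0,0.3,0,0,0,0,0,0,0.5,0,0,0,0,0,0,0.9,0,0,0,0,0,0,1,0,0,0,0,0,1,1,0,0,0,0,0,3,1,0,0,0,0,0,4,1,0,0,0,0,0,4,1,0,0,0,0,0,2.5,1,0,0,0,0,0,1.5,1,0,0,0,0.4,-4.5,0,1,0,0,0,0.4,-4.5,0,1,0,0,0,0.4,-4.5,0,1,0,0,0,0.4,-4.5,0,1,0,0,0,0.4,-4.5,0,1,0,0,0,0.4,-4.5,0,1,0,0,0,0.4,-4.5,0,1,0,0,0,0.4,-4.5,0,1,0,0,0,0.4,-4.5,0,1,0,0,0,0.4,-4.5,0,1]

```text
time_s: 27.4
position: [0.5153, -0.0851, 0.2208]
tcp_rot: [[-1.0, 0.024, 0.001], [0.024, 1.0, -0.0], [-0.001, -0.0, -1.0]]
force: [0.3, 0.5, -0.0]
opening: 1.004
```

```bash
python3 - <<'E'
from h import *
s=Cam("side");t=Cam("top");st=read_state();print(st["position"],st["force"])
s.crop(90,60,260,240,4,"s8.png")
im=cv2.resize(s.im[290-40:360,290:370],None,fx=7,fy=7,interpolation=cv2.INTER_CUBIC)
for X,c in[(circ(.539,-.2965,.03,.04),(0,0,255)),(circ(.539,-.2965,.017,.04),(0,255,0)),(circ(.539,-.2965,.03,.004),(255,0,0))]: draw(im,s.proj(X),7,290,250,c)
cv2.imwrite("pics/s8b.png",im)
t.crop(310,190,410,275,7,"t8.png")
E
```

```text
[ 0.51697718 -0.08899343  0.22099745] [ 0.02637889  0.54875309 -0.19416813]
```

View pics/s8.png

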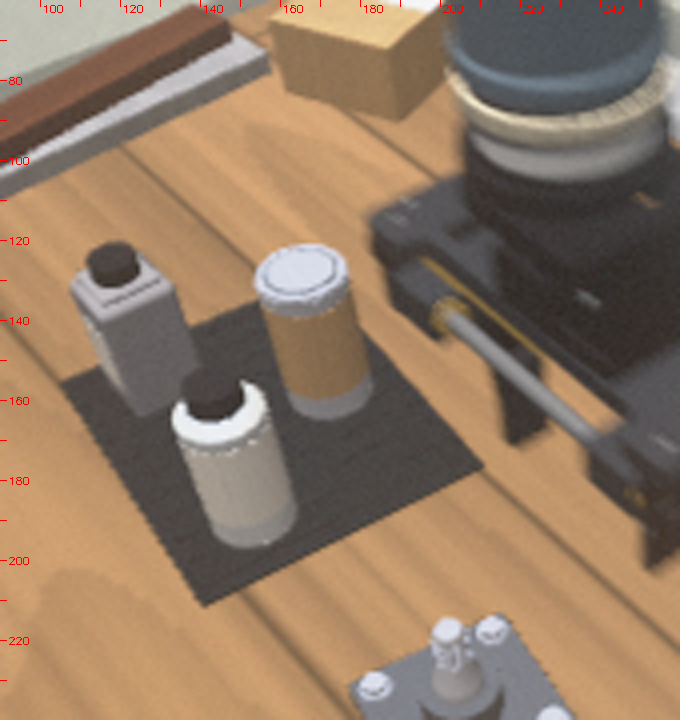

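View pics/s8b.png

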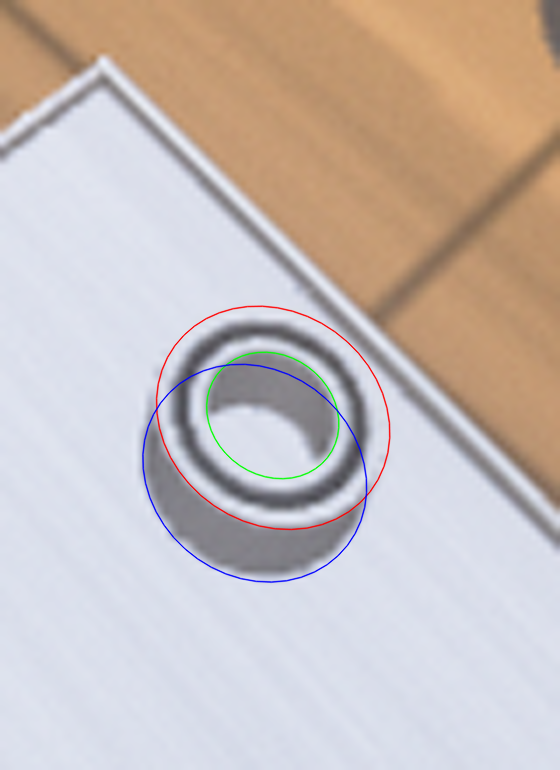

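View pics/t8.png

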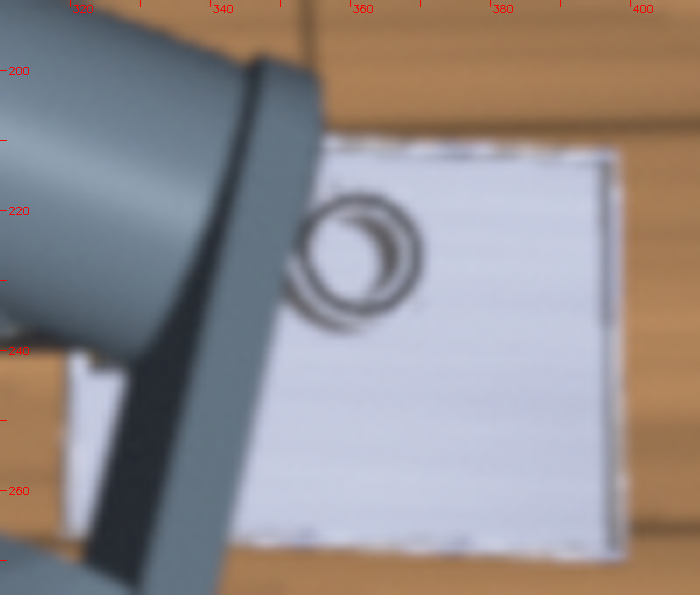

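Emit:
send_rows:
  moves: [0,0,0,0.48,-4.27,0,1,0,0,0,0.48,-4.27,0,1,0,0,0,0.48,-4.27,0,1,0,0,0,0.48,-4.27,0,1,0,0,0,0.48,-4.27,0,1,0,0,0,0,0,0,1,0,0,0,0,0,0,1,0,0,0,0,0,-3,1,0,0,0,0,0,-4.5,1,0,0,0,0,0,-4.5,1,0,0,0,0,0,-4,1,0,0,0,0,0,-2.5,1,0,0,0,0,0,-1.5,1,0,0,0,0,0,-0.7,1,0,0,0,0,0,-0.3,1,0,0,0,0,0,0,1,0,0,0,0,0,0,0.7,0,0,0,0,0,0,0.6,0,0,0,0,0,0,0.5,0,0,0,0,0,0,0.45]

```text
time_s: 29.5
position: [0.5395, -0.297, 0.0106]
tcp_rot: [[-1.0, 0.024, 0.001], [0.024, 1.0, -0.001], [-0.001, -0.001, -1.0]]
force: [0.4, -0.2, 0.4]
opening: 0.761
```

Emit:
send_rows:
  moves: [0,0,0,0,0,0,0.4,0,0,0,0,0,0,0.36,0,0,0,0,0,0,0.3,0,0,0,0,0,0,-1,0,0,0,0,0,0,-1,0,0,0,0,0,0,-1]

```text
time_s: 30.1
position: [0.5394, -0.2969, 0.0101]
tcp_rot: [[-1.0, 0.024, 0.0], [0.024, 1.0, -0.0], [-0.0, -0.0, -1.0]]
force: [-0.1, -1.0, -1.0]
opening: 0.67
```

Emit:
send_rows:
  moves: [0,0,0,0,0,1,-1,0,0,0,0,0,3.5,-1,0,0,0,0,0,4.5,-1,0,0,0,0,0,4,-1,0,0,0,0,0,2,-1,0,0,0,0,2,0,-1,0,0,0,-0.6,3.5,0,-1,0,0,0,-0.6,4.5,0,-1,0,0,0,-0.6,4.5,0,-1,0,0,0,-0.6,3,0,-1,0,0,0,0,1.5,0,-1,0,0,0,0,0,0,-1]

```text
time_s: 31.3
position: [0.5138, -0.1037, 0.1593]
tcp_rot: [[-1.0, 0.021, -0.003], [0.021, 1.0, 0.002], [0.003, 0.002, -1.0]]
force: [-0.0, -1.0, -3.6]
opening: 0.67
```

```bash
python3 - <<'E'
from h import *
s=Cam("side");t=Cam("top");st=read_state();print(st["position"],st["force"],st["moment"],st["opening"])
s.crop(200,130,360,270,5,"s9.png")
E
```

```text
[ 0.51571884 -0.10696786  0.15977807] [ 0.93028126 -0.73070169 -4.65507647] [ 0.04547902 -0.0098886   0.06158928] 0.6678013946673865
```

View pics/s9.png

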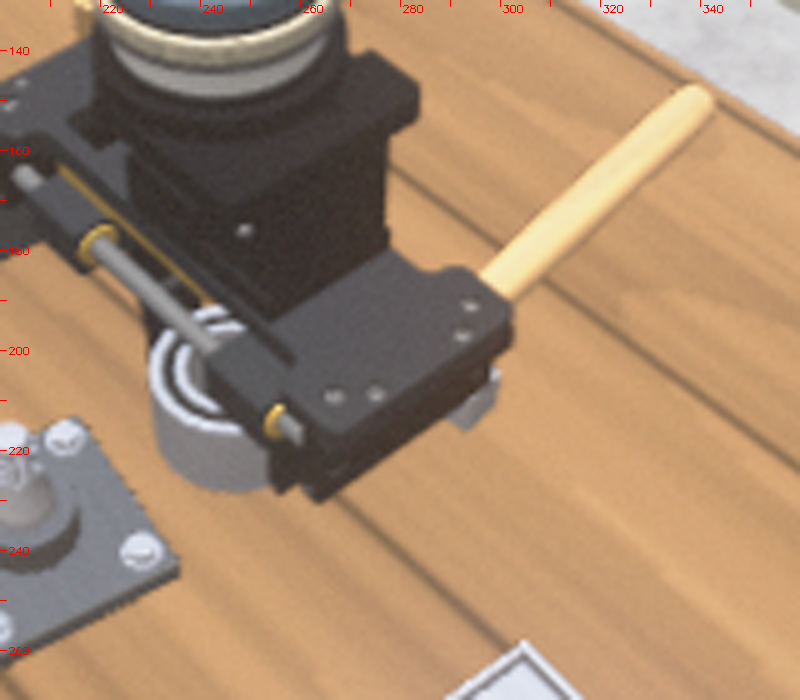

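```bash
python3 - <<'E'
from h import *
s=Cam("side");st=read_state();p=st["position"];print(p)
x0,y0,k=215,175,9
im=cv2.resize(s.im[y0:y0+65,x0:x0+75],None,fx=k,fy=k,interpolation=cv2.INTER_CUBIC)
z=p[2]-.010+.004
for X,c in[(circ(p[0],p[1],.03,z+.036),(0,0,255)),(circ(p[0],p[1],.017,z+.036),(0,255,0)),(circ(p[0],p[1],.03,z),(255,0,0))]: draw(im,s.proj(X),k,x0,y0,c)
cv2.imwrite("pics/s10.png",im)
E
```

```text
[ 0.51599829 -0.10768323  0.15990969]
```

View pics/s10.png

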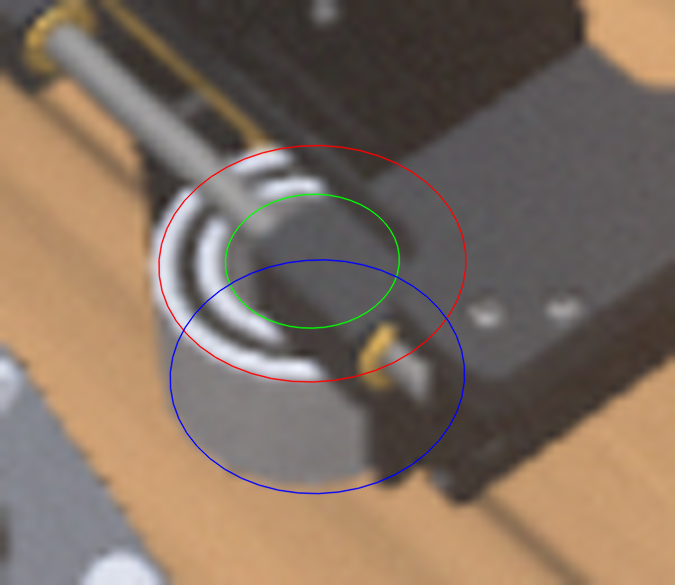

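Emit:
send_rows:
  moves: [0,0,0,-0.7,2,0,-1,0,0,0,-1.4,3.5,0,-1,0,0,0,-1.4,3,0,-1,0,0,0,-0.7,2,0,-1,0,0,0,0,0,-2,-1,0,0,0,0,0,-2.5,-1,0,0,0,0,0,-1.4,-1,0,0,0,0,0,0,-1,0,0,0,0,0,0,-1,0,0,0,0,0,0,-1,0,0,0,0,0,0,-1]

```text
time_s: 32.55
position: [0.4742, -0.0023, 0.1019]
tcp_rot: [[-1.0, 0.024, 0.002], [0.024, 1.0, -0.001], [-0.002, -0.0, -1.0]]
force: [-0.0, 0.1, -3.5]
opening: 0.666
```

```bash
python3 - <<'E'
from h import *
s=Cam("side");t=Cam("top");st=read_state();p=st["position"];print(p,st["force"])
x0,y0,k=165,185,8
im=cv2.resize(s.im[y0:y0+75,x0:x0+90],None,fx=k,fy=k,interpolation=cv2.INTER_CUBIC)
z=p[2]-.010+.004
for X,c in[(circ(p[0],p[1],.03,z+.036),(0,0,255)),(circ(p[0],p[1],.03,z),(255,0,0)),(circ(.4735,-.0005,.009,.084),(0,255,255)),(circ(.4735,-.0005,.023,.034),(0,255,255))]: draw(im,s.proj(X),k,x0,y0,c)
cv2.imwrite("pics/s11.png",im)
E
```

```text
[ 0.47387004 -0.00198812  0.10172714] [-0.24660621  0.10962827 -4.58618501]
```

View pics/s11.png

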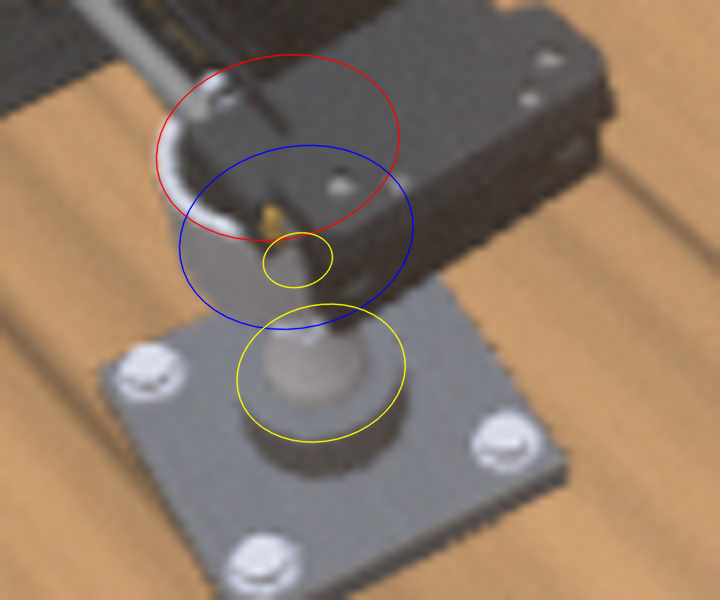

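Emit:
send_rows:
  moves: [0,0,0,0,0,-0.7,-1,0,0,0,0,0,-0.7,-1,0,0,0,0,0,-0.6,-1,0,0,0,0,0,-0.5,-1,0,0,0,0,0,0,-1]

```text
time_s: 33.15
position: [0.4727, -0.0016, 0.0751]
tcp_rot: [[-1.0, 0.024, -0.002], [0.024, 1.0, 0.001], [0.002, 0.0, -1.0]]
force: [-0.5, 0.2, -3.7]
opening: 0.671
```

Emit:
send_rows:
  moves: [0,0,0,0,0,-0.7,-1,0,0,0,0,0,-0.6,-1,0,0,0,0,0,-0.5,-1,0,0,0,0,0,0,-1]

```text
time_s: 33.55
position: [0.4728, -0.0017, 0.0573]
tcp_rot: [[-1.0, 0.024, -0.002], [0.024, 1.0, 0.0], [0.002, 0.0, -1.0]]
force: [0.5, 1.2, -4.0]
opening: 0.668
```

Emit:
send_rows:
  moves: [0,0,0,0,0,-0.4,-1,0,0,0,0,0,-0.4,-1,0,0,0,0,0,-0.3,-1,0,0,0,0,0,-0.2,-1,0,0,0,0,0,0,-1,0,0,0,0,0,0,-1]

```text
time_s: 34.15
position: [0.4733, -0.0018, 0.045]
tcp_rot: [[-1.0, 0.024, -0.0], [0.024, 1.0, -0.0], [-0.0, -0.0, -1.0]]
force: [0.2, 0.3, -4.4]
opening: 0.67
```

Emit:
send_rows:
  moves: [0,0,0,0,0,-0.2,-1,0,0,0,0,0,-0.2,-1,0,0,0,0,0,0,-1,0,0,0,0,0,0,-1]

```text
time_s: 34.55
position: [0.4733, -0.0017, 0.041]
tcp_rot: [[-1.0, 0.024, -0.0], [0.024, 1.0, 0.0], [0.0, 0.0, -1.0]]
force: [0.6, 0.4, -3.7]
opening: 0.668
```

Emit:
send_rows:
  moves: [0,0,0,0,0,-0.1,-1,0,0,0,0,0,-0.05,-1,0,0,0,0,0,0,-1,0,0,0,0,0,0,-1]

```text
time_s: 34.95
position: [0.4735, -0.0018, 0.04]
tcp_rot: [[-1.0, 0.024, 0.001], [0.024, 1.0, -0.0], [-0.001, -0.0, -1.0]]
force: [-0.7, -0.4, 3.5]
opening: 0.669
```

Emit:
send_rows:
  moves: [0,0,0,0,0,0,0.5,0,0,0,0,0,0,0.7,0,0,0,0,0,0,1,0,0,0,0,0,0,1,0,0,0,0,0,1,1,0,0,0,0,0,3.5,1,0,0,0,0,0,4.5,1,0,0,0,0,0,4.5,1,0,0,0,0,0,2.5,1,0,0,0,0.2,4.1,0.2,1,0,0,0,0,4.1,0.2,1,0,0,0,0,4.1,0.2,1,0,0,0,0,4.1,0.2,1,0,0,0,0,4.1,0.2,1,0,0,0,0,4.1,0.2,1,0,0,0,0,4.1,0.2,1,0,0,0,0,4.1,0.2,1,0,0,0,0,4.05,0,1,0,0,0,0,0,0,1,0,0,0,0,0,0,1]

```text
time_s: 36.95
position: [0.4745, 0.3671, 0.2157]
tcp_rot: [[-1.0, 0.022, -0.0], [0.022, 1.0, -0.001], [0.0, -0.001, -1.0]]
force: [-0.1, -0.2, 0.1]
opening: 1.001
```

```bash
python3 - <<'E'
from h import *
s=Cam("side");t=Cam("top");st=read_state();p=st["position"];print(p,st["force"])
x0,y0,k=165,185,8
im=cv2.resize(s.im[y0:y0+75,x0:x0+90],None,fx=k,fy=k,interpolation=cv2.INTER_CUBIC)
for X,c in[(circ(.4735,-.0005,.03,.07),(0,0,255)),(circ(.4735,-.0005,.03,.034),(255,0,0))]: draw(im,s.proj(X),k,x0,y0,c)
cv2.imwrite("pics/s12.png",im)
s.crop(90,60,260,240,4,"s12b.png")
E
```

```text
[0.47483962 0.36560006 0.21558822] [-0.20181271 -0.26303099  1.15649221]
```

View pics/s12.png

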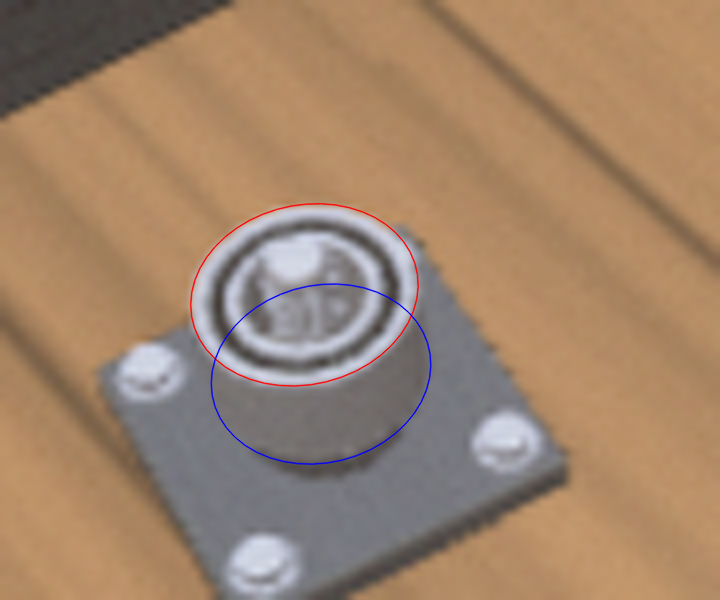

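View pics/s12b.png

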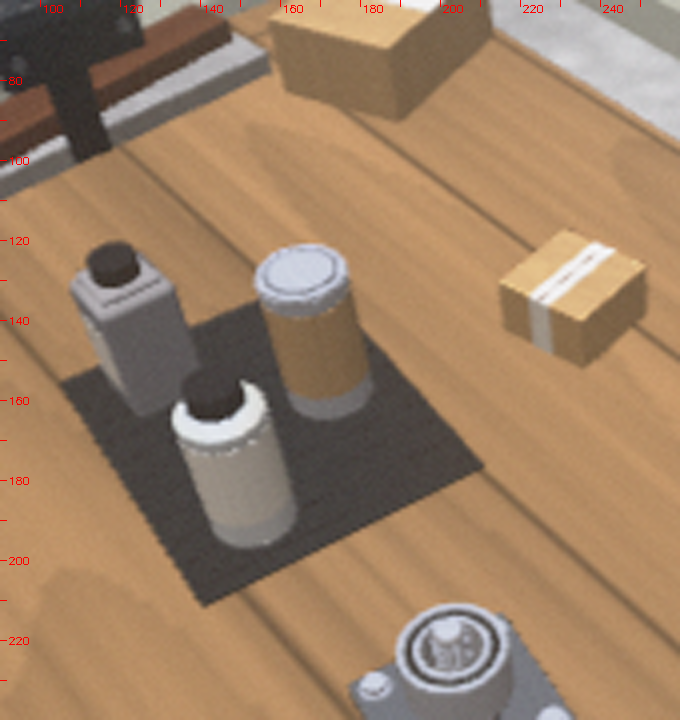

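Emit:
send_rows:
  moves: [0,0,0,0,0,-3,1,0,0,0,0,0,-4,1,0,0,0,0,0,-4,1,0,0,0,0,0,-2.2,1,0,0,0,0,0,-1.3,1,0,0,0,0,0,-0.6,1,0,0,0,0,0,-0.3,1,0,0,0,0,0,0,1,0,0,0,0,0,0,0.6,0,0,0,0,0,0,0.5,0,0,0,0,0,0,0.4,0,0,0,0,0,0,0.34,0,0,0,0,0,0,0.28,0,0,0,0,0,0,0.2,0,0,0,0,0,0,0.05,0,0,0,0,0,0,-1,0,0,0,0,0,0,-1,0,0,0,0,0,0,-1]

```text
time_s: 38.85
position: [0.4753, 0.3668, 0.0616]
tcp_rot: [[-1.0, 0.024, -0.0], [0.024, 1.0, 0.0], [0.0, 0.0, -1.0]]
force: [-0.2, 0.2, 0.9]
opening: 0.616
```

Emit:
send_rows:
  moves: [0,0,0,0,0,1,-1,0,0,0,0,0,3.5,-1,0,0,0,0,0,4.5,-1,0,0,0,0,0,4,-1,0,0,0,0,0,2,-1,0,0,0,0.4,-2,0,-1,0,0,0,0.4,-3.5,0,-1,0,0,0,0.4,-4.5,0,-1,0,0,0,0.4,-4.5,0,-1,0,0,0,0.4,-4.5,0,-1,0,0,0,0.4,-4.5,0,-1,0,0,0,0.4,-4.5,0,-1,0,0,0,0.4,-4.5,0,-1,0,0,0,0.4,-4.5,0,-1,0,0,0,0.4,-4.5,0,-1,0,0,0,0.4,-4.5,0,-1,0,0,0,0.4,-4.5,0,-1,0,0,0,0.4,-4.5,0,-1,0,0,0,0.4,-4.5,0,-1,0,0,0,0.4,-4.5,0,-1]

```text
time_s: 40.85
position: [0.5346, -0.2748, 0.2116]
tcp_rot: [[-1.0, 0.024, -0.001], [0.024, 1.0, 0.001], [0.001, 0.001, -1.0]]
force: [1.2, 0.2, -2.9]
opening: 0.616
```

Emit:
send_rows:
  moves: [0,0,0,0,-4.5,0,-1,0,0,0,0,-3,0,-1,0,0,0,0,-1.45,0,-1,0,0,0,0,0,0,-1,0,0,0,0,0,0,-1,0,0,0,0,0,0,-1,0,0,0,0,0,-3,-1,0,0,0,0,0,-4.5,-1,0,0,0,0,0,-3.5,-1,0,0,0,0,0,-2,-1,0,0,0,0,0,-1.0,-1,0,0,0,0,0,-0.5,-1,0,0,0,0,0,0,-1,0,0,0,0,0,0,-1,0,0,0,0,0,0,-1,0,0,0,0,0,0,-1]

```text
time_s: 42.45
position: [0.5358, -0.3633, 0.0677]
tcp_rot: [[-1.0, 0.024, 0.002], [0.024, 1.0, -0.001], [-0.002, -0.001, -1.0]]
force: [-0.6, -0.3, -3.3]
opening: 0.616
```

```bash
python3 - <<'E'
from h import *
s=Cam("side");st=read_state();p=st["position"];print(p,st["force"],np.degrees(np.arctan2(st["tcp_rot"][1,1],st["tcp_rot"][0,1])))
E
```

```text
[ 0.53566677 -0.36315556  0.06746504] [-0.97463716  0.45197961 -2.92326248] 88.62997734489369
```

Emit:
send_rows:
  moves: [0,0,0,0,0,-0.3,-1,0,0,0,0,0,-0.15,-1,0,0,0,0,0,-0.1,-1,0,0,0,0,0,0,-1,0,0,0,0,0,0,-1]

```text
time_s: 43.0
position: [0.5352, -0.3627, 0.0616]
tcp_rot: [[-1.0, 0.024, -0.0], [0.024, 1.0, 0.0], [0.0, 0.0, -1.0]]
force: [-1.7, 0.7, 3.6]
opening: 0.621
```

Emit:
send_rows:
  moves: [0,0,0,0,0,0,0.3,0,0,0,0,0,0,0.5,0,0,0,0,0,0,0.9,0,0,0,0,0,0,1,0,0,0,0,0,1,1,0,0,0,0,0,3,1,0,0,0,0,0,4,1,0,0,0,0,0,4,1,0,0,0,0,0,2.5,1,0,0,0,0,0,1,1,0,0,0,0.2,4.6,0,1,0,0,0,0.2,4.6,0,1,0,0,0,0.2,4.6,0,1,0,0,0,0.2,4.6,0,1,0,0,0,0.2,4.6,0,1,0,0,0,0.2,4.6,0,1,0,0,0,0.2,4.6,0,1,0,0,0,0.2,4.6,0,1,0,0,0,0.2,4.6,0,1,0,0,0,0.2,4.6,0,1]

```text
time_s: 45.0
position: [0.5544, 0.0991, 0.2153]
tcp_rot: [[-1.0, 0.024, -0.002], [0.024, 1.0, 0.0], [0.002, -0.0, -1.0]]
force: [1.1, 0.4, 0.1]
opening: 1.003
```

Emit:
send_rows:
  moves: [0,0,0,0.15,4.6,0,1,0,0,0,0.15,4.6,0,1,0,0,0,0.15,4.6,0,1,0,0,0,0.15,4.5,0,1,0,0,0,0,0,0,1,0,0,0,0,0,0,1,0,0,0,0,0,0,1]

```text
time_s: 45.7
position: [0.5608, 0.2791, 0.2153]
tcp_rot: [[-1.0, 0.024, -0.002], [0.024, 1.0, -0.001], [0.002, -0.001, -1.0]]
force: [0.5, -0.7, 0.1]
opening: 1.001
```

```bash
cat > p.txt <<'E'
E
python3 - <<'E'
from h import *
s=Cam("side");t=Cam("top");st=read_state();p=st["position"];print(p,st["force"])
a=s.im[240:384,240:400];b=cv2.imread("pics/side0.png")[240:384,240:400]
cv2.imwrite("pics/s13.png",cv2.resize(np.hstack([b,a]),None,fx=2.5,fy=2.5,interpolation=cv2.INTER_CUBIC))
# bottle patch shift
for x0,y0,x1,y1 in[(340,306,388,335),(336,306,388,366)]:
    T=b[y0-240:y1-240,x0-240:x1-240].astype(np.float32).mean(2);S=a[y0-240:y1-240,x0-240:x1-240].astype(np.float32).mean(2)
    print(cv2.phaseCorrelate(T,S,cv2.createHanningWindow(T.shape[::-1],cv2.CV_32F)))
E
```

```text
[0.56126149 0.2786661  0.21574701] [-0.32197818 -0.58048681 -0.06512028]
((-0.29490165012582636, -0.31690617573931057), 0.9789036143157217)
((-0.3539019970571431, -0.18732992874537402), 0.9728899679066222)
```

View pics/s13.png

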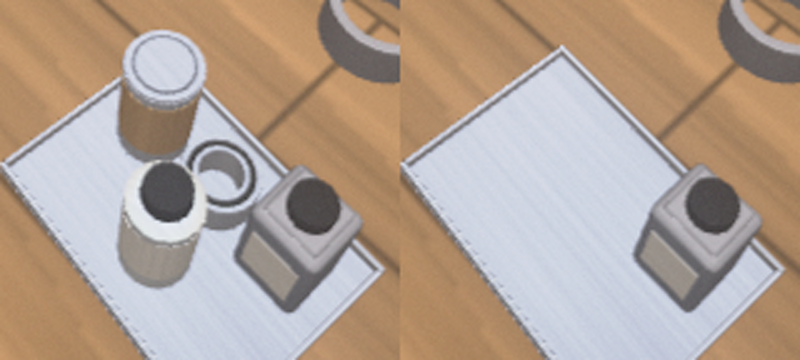

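Emit:
send_rows:
  moves: [0,0,0,0,0,-3,1,0,0,0,0,0,-4,1,0,0,0,0,0,-4,1,0,0,0,0,0,-2.3,1,0,0,0,0,0,-1.3,1,0,0,0,0,0,-0.6,1,0,0,0,0,0,-0.3,1,0,0,0,0,0,0,1,0,0,0,0,0,0,0.6,0,0,0,0,0,0,0.5,0,0,0,0,0,0,0.4,0,0,0,0,0,0,0.34,0,0,0,0,0,0,0.28,0,0,0,0,0,0,0.2,0,0,0,0,0,0,0.05,0,0,0,0,0,0,-1,0,0,0,0,0,0,-1,0,0,0,0,0,0,-1]

```text
time_s: 47.6
position: [0.5614, 0.2804, 0.0612]
tcp_rot: [[-1.0, 0.024, 0.0], [0.024, 1.0, 0.0], [-0.0, 0.0, -1.0]]
force: [-0.7, 0.4, 2.4]
opening: 0.66
```

Emit:
send_rows:
  moves: [0,0,0,0,0,1,-1,0,0,0,0,0,3.5,-1,0,0,0,0,0,4.5,-1,0,0,0,0,0,4,-1,0,0,0,0,0,2,-1,0,0,0,0,-2,0,-1,0,0,0,-0.2,-3.5,0,-1,0,0,0,-0.2,-4.5,0,-1,0,0,0,-0.2,-4.5,0,-1,0,0,0,-0.2,-4.5,0,-1,0,0,0,-0.2,-4.5,0,-1,0,0,0,-0.2,-4.5,0,-1,0,0,0,-0.2,-4.5,0,-1,0,0,0,-0.2,-4.5,0,-1,0,0,0,-0.2,-4.5,0,-1,0,0,0,-0.2,-4.5,0,-1,0,0,0,-0.2,-3,0,-1,0,0,0,0,-2.15,0,-1,0,0,0,0,0,0,-1,0,0,0,0,0,0,-1]

```text
time_s: 49.6
position: [0.5384, -0.2311, 0.2104]
tcp_rot: [[-1.0, 0.025, -0.002], [0.025, 1.0, 0.002], [0.002, 0.002, -1.0]]
force: [0.7, -0.4, -4.3]
opening: 0.661
```

Emit:
send_rows:
  moves: [0,0,0,0,0,0,-1,0,0,0,0,0,0,-1,0,0,0,0,0,-3,-1,0,0,0,0,0,-4.5,-1,0,0,0,0,0,-3.5,-1,0,0,0,0,0,-2,-1,0,0,0,0,0,-1.0,-1,0,0,0,0,0,-0.5,-1,0,0,0,0,0,0,-1,0,0,0,0,0,0,-1,0,0,0,0,0,0,-1,0,0,0,0,0,0,-1]

```text
time_s: 50.8
position: [0.5399, -0.2316, 0.0671]
tcp_rot: [[-1.0, 0.024, 0.002], [0.024, 1.0, -0.001], [-0.002, -0.001, -1.0]]
force: [0.6, 1.1, -3.9]
opening: 0.665
```

Emit:
send_rows:
  moves: [0,0,0,0,0,-0.3,-1,0,0,0,0,0,-0.15,-1,0,0,0,0,0,-0.05,-1,0,0,0,0,0,0,-1,0,0,0,0,0,0,-1]

```text
time_s: 51.3
position: [0.5392, -0.2313, 0.0612]
tcp_rot: [[-1.0, 0.024, -0.0], [0.024, 1.0, 0.0], [0.0, 0.0, -1.0]]
force: [-0.6, 0.4, -0.8]
opening: 0.659
```

Emit:
send_rows:
  moves: [0,0,0,0,0,-0.05,-1,0,0,0,0,0,0,-1]

```text
time_s: 51.5
position: [0.5392, -0.2312, 0.0612]
tcp_rot: [[-1.0, 0.024, -0.0], [0.024, 1.0, -0.0], [0.0, -0.0, -1.0]]
force: [-2.2, 0.7, 4.9]
opening: 0.661
```

Emit:
send_rows:
  moves: [0,0,0,0,0,0,0.4,0,0,0,0,0,0,0.6,0,0,0,0,0,0,0.9,0,0,0,0,0,0,1,0,0,0,0,0,1,1,0,0,0,0,0,3,1,0,0,0,0,0,4,1,0,0,0,0,0,4,1,0,0,0,0,0,2.5,1,0,0,0,0,0,1,1,0,0,0,-0.78,4.43,0,1,0,0,0,-0.78,4.43,0,1,0,0,0,-0.78,4.43,0,1,0,0,0,-0.78,4.43,0,1,0,0,0,-0.78,4.43,0,1,0,0,0,-0.78,4.43,0,1,0,0,0,-0.78,4.43,0,1,0,0,0,-0.78,4.43,0,1,0,0,0,-0.78,4.43,0,1,0,0,0,-0.78,4.43,0,1]

```text
time_s: 53.5
position: [0.4601, 0.2133, 0.2149]
tcp_rot: [[-1.0, 0.024, -0.002], [0.024, 1.0, -0.0], [0.002, -0.0, -1.0]]
force: [0.9, -0.1, 0.2]
opening: 1.0
```

Emit:
send_rows:
  moves: [0,0,0,0,0,0,1,0,0,0,0,0,0,1,0,0,0,0,0,-3,1,0,0,0,0,0,-4,1,0,0,0,0,0,-4,1,0,0,0,0,0,-2.3,1,0,0,0,0,0,-1.3,1,0,0,0,0,0,-0.6,1,0,0,0,0,0,-0.3,1,0,0,0,0,0,0,1,0,0,0,0,0,0,0.6,0,0,0,0,0,0,0.5,0,0,0,0,0,0,0.4,0,0,0,0,0,0,0.34,0,0,0,0,0,0,0.28,0,0,0,0,0,0,0.2,0,0,0,0,0,0,0.05,0,0,0,0,0,0,-1,0,0,0,0,0,0,-1,0,0,0,0,0,0,-1]

```text
time_s: 55.5
position: [0.4613, 0.2117, 0.0606]
tcp_rot: [[-1.0, 0.024, 0.0], [0.024, 1.0, -0.0], [-0.0, -0.0, -1.0]]
force: [-0.5, -0.2, 1.8]
opening: 0.612
```

```bash
python3 - <<'E'
from h import *
s=Cam("side");t=Cam("top");st=read_state();p=st["position"];print(p,st["force"],st["opening"])
a=s.im[240:384,240:400];b=cv2.imread("pics/side0.png")[240:384,240:400]
cv2.imwrite("pics/s14.png",cv2.resize(np.hstack([b,a]),None,fx=2.5,fy=2.5,interpolation=cv2.INTER_CUBIC))
for x0,y0,x1,y1 in[(286,249,326,284),(340,306,388,335)]:
    T=b[y0-240:y1-240,x0-240:x1-240].astype(np.float32).mean(2);S=a[y0-240:y1-240,x0-240:x1-240].astype(np.float32).mean(2)
    print(cv2.phaseCorrelate(T,S,cv2.createHanningWindow(T.shape[::-1],cv2.CV_32F)))
P=np.array([.54,-.23,.108]);
for d in np.eye(3)*.001: print((s.proj(P+d)-s.proj(P))[0])
E
```

```text
[0.46132913 0.21172822 0.06060332] [-0.83284708 -0.10755311  2.05899358] 0.6139910348723192
((0.04206791317648495, -0.06288018841919651), 1.006905992494689)
((-0.30794180334051546, -0.35514200424040077), 0.9684407108359867)
[ 0.38761525 -0.33105421]
[-0.41138537 -0.37168811]
[ 0.05057773 -0.28706188]
```

View pics/s14.png

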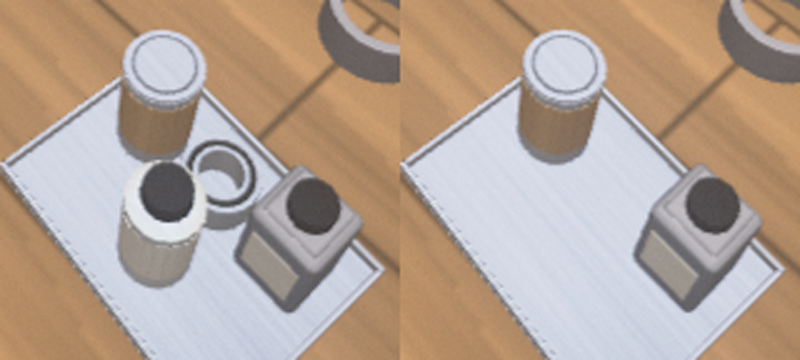

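Emit:
send_rows:
  moves: [0,0,0,0,0,1,-1,0,0,0,0,0,3.5,-1,0,0,0,0,0,4.5,-1,0,0,0,0,0,4,-1,0,0,0,0,0,2,-1,0,0,0,0,-2,0,-1,0,0,0,0.1,-3.5,0,-1,0,0,0,0.1,-4.5,0,-1,0,0,0,0.1,-4.5,0,-1,0,0,0,0.1,-4.5,0,-1,0,0,0,0.1,-4.5,0,-1,0,0,0,0.1,-4.5,0,-1,0,0,0,0.1,-4.5,0,-1,0,0,0,0.1,-4.5,0,-1,0,0,0,0.1,-4.5,0,-1,0,0,0,0.1,-4.5,0,-1,0,0,0,0.1,-3,0,-1,0,0,0,0,-1.8,0,-1,0,0,0,0,0,0,-1,0,0,0,0,0,0,-1]

```text
time_s: 57.6
position: [0.4717, -0.2947, 0.2102]
tcp_rot: [[-1.0, 0.024, -0.001], [0.024, 1.0, 0.002], [0.001, 0.002, -1.0]]
force: [-0.2, -0.5, -2.3]
opening: 0.611
```

Emit:
send_rows:
  moves: [0,0,0,0,0,0,-1,0,0,0,0,0,0,-1,0,0,0,0,0,-3,-1,0,0,0,0,0,-4.5,-1,0,0,0,0,0,-3.5,-1,0,0,0,0,0,-2,-1,0,0,0,0,0,-1.0,-1,0,0,0,0,0,-0.5,-1,0,0,0,0,0,0,-1,0,0,0,0,0,0,-1,0,0,0,0,0,0,-1,0,0,0,0,0,0,-1]

```text
time_s: 58.8
position: [0.4728, -0.2967, 0.0665]
tcp_rot: [[-1.0, 0.024, 0.001], [0.024, 1.0, -0.001], [-0.001, -0.001, -1.0]]
force: [0.2, -0.4, -2.7]
opening: 0.613
```

Emit:
send_rows:
  moves: [0,0,0,0,0,-0.3,-1,0,0,0,0,0,-0.15,-1,0,0,0,0,0,-0.05,-1,0,0,0,0,0,0,-1,0,0,0,0,0,0,-1]

```text
time_s: 59.3
position: [0.4722, -0.2962, 0.0607]
tcp_rot: [[-1.0, 0.024, -0.0], [0.024, 1.0, 0.0], [0.0, 0.0, -1.0]]
force: [-1.1, 0.4, 0.0]
opening: 0.606
```

Emit:
send_rows:
  moves: [0,0,0,0,0,-0.05,-1,0,0,0,0,0,0,-1,0,0,0,0,0,0,0.3,0,0,0,0,0,0,0.5,0,0,0,0,0,0,0.9,0,0,0,0,0,0,1,0,0,0,0,0,1,1,0,0,0,0,0,3,1,0,0,0,0,0,4,1,0,0,0,0,0,4,1,0,0,0,0,0,3,1,0,0,0,0,4.5,0,1,0,0,0,0,4.5,0,1,0,0,0,0,4.5,0,1,0,0,0,0,4.5,0,1,0,0,0,0,4.5,0,1,0,0,0,0,4.5,0,1,0,0,0,0,4.5,0,1,0,0,0,0,4.5,0,1,0,0,0,0,4.5,0,1]

```text
time_s: 61.3
position: [0.4722, 0.1105, 0.2109]
tcp_rot: [[-1.0, 0.024, 0.001], [0.024, 1.0, -0.0], [-0.001, -0.0, -1.0]]
force: [0.6, -0.6, 0.0]
opening: 1.004
```

Emit:
send_rows:
  moves: [0,0,0,0,4.5,0,1,0,0,0,0,4.5,0,1,0,0,0,0,4.5,0,1,0,0,0,0,4.5,0,1,0,0,0,0,4.5,0,1,0,0,0,0,0,0,1,0,0,0,0,0,0,1,0,0,0,0,0,0,1]

```text
time_s: 62.1
position: [0.472, 0.3328, 0.2102]
tcp_rot: [[-1.0, 0.024, -0.0], [0.024, 1.0, -0.001], [0.0, -0.001, -1.0]]
force: [-0.4, 0.0, 0.4]
opening: 0.997
```

```bash
python3 - <<'E'
from h import *
s=Cam("side");t=Cam("top");st=read_state();p=st["position"];print(p,st["force"],st["opening"])
a=s.im;b=cv2.imread("pics/side0.png")
cv2.imwrite("pics/s15.png",cv2.resize(np.hstack([b[240:,240:400],a[240:,240:400]]),None,fx=2.5,fy=2.5,interpolation=cv2.INTER_CUBIC))
cv2.imwrite("pics/s15f.png",a)
for x0,y0,x1,y1 in[(286,249,326,284),(340,306,388,335),(286,303,326,336),(286,303,318,356)]:
    T=b[y0:y1,x0:x1].astype(np.float32).mean(2);S=a[y0:y1,x0:x1].astype(np.float32).mean(2)
    print(cv2.phaseCorrelate(T,S,cv2.createHanningWindow(T.shape[::-1],cv2.CV_32F)))
E
```

```text
[0.47236305 0.33232496 0.21021266] [ 0.16739471  0.12015064 -0.09010567] 0.9979692659317486
((0.04459630961840588, -0.029768436304600243), 1.016986119747162)
((-0.23380383336807853, -0.3431462435172872), 0.9976659754912058)
((-0.06684120792695225, -0.30720488269218293), 0.999248797694842)
((-0.17323262605178158, -0.2265532682382272), 0.9471706709376088)
```

View pics/s15.png

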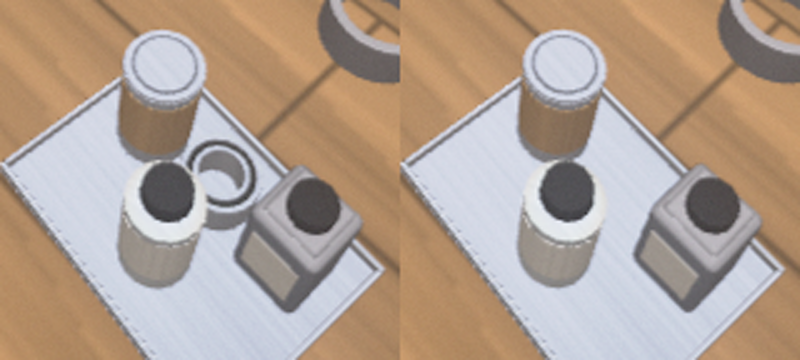

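View pics/s15f.png

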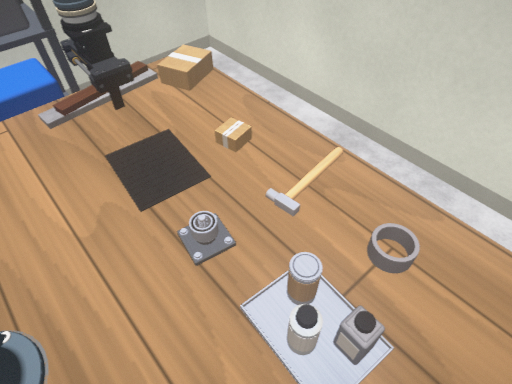

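```bash
python3 -c "
from rig import *
print(hand_in())"
```

```text
the job is handed in; nothing more can be done
None
```

The job is done and handed in at about 62 s of the 152 s allowed. I stood the spray can, tin and bottle on the mat, set the bearing on the stub axle, then put the bottle, tin and spray can back in the tray.

- **Containers:** comparing the first and last side pictures, the tin moved by less than 0.1 px and the bottle and spray can by about 0.3–0.4 px. That is roughly 1 mm at most. All three stand upright.
- **Bearing:** the outline of a seated bearing, drawn over the side picture after release, matched what the camera saw. The lowering stopped on firm contact at the expected height.
- **Rest of the scene:** the hammer, tape and carton look unmoved by eye. The arm is clear of everything and the gripper is open.
- **Forces:** no force I read at the end of a move passed about 6 N.
- **One small disagreement:** the grip opening on the bearing read about 58 mm, where 60 mm was expected. The bearing held and seated normally.

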